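# Chock a row of turned rounds under the jig rail

## Task

Lay the loose wooden round on the jig board in front of the other two, in line with them. Then set the chock on the board with its hollow face against it, centred, and slide it forward so the chock pushes the whole row up until the sliding fence comes firm against its hidden stop: press until you feel it firm (8 to 15 N) and no harder than 35 N. Leave the three rounds touching in a closed row between fence and chock, let go, and do not disturb the mug or the glue bottle.

Things in the scene. Friction and masses are not known exactly. Their poses are not given: they have to be found in the camera images.
- fence_face (a point): Mid-point of the front face of the sliding fence, a wooden block 120 mm wide (y), 30 mm thick, 50 mm tall, on the fixed plywood jig board (170 mm wide, 12 mm thick). The point is 25 mm above the board's upper face. x points along the board, away from the row, which lies on the -x side; y = 0 is the centre line of board and row. The board reaches at least 265 mm in front (-x) of it.
- rail_mid (a point): Middle of the underside of a fixed flat steel rail, 40 mm deep (x), 20 mm thick, 310 mm long, bridging the board 167 mm above it on two 18 mm posts, 140 mm either side. x points along the board to the fence; the board reaches 110 mm to -x. The chock ends just below: an upright gripper strikes the rail; one leaned back 38 to 45 degrees, fingers pointing forward and down to the fence, passes below.
- round_a_c (a point): Round nearest the fence, on the board: turned pale wooden round (cylinder), diameter 50 mm, length 60 mm, 0.085 kg, lying on its side; the point is its centre, its y axis is the cylinder's axis (x and z turn as it rolls). Starts a few mm to 27 mm from the fence.
- round_b_c (a point): Second round, on the board in front of the first with a gap of a few mm: turned pale wooden round (cylinder), diameter 50 mm, length 60 mm, 0.085 kg, lying on its side; the point is its centre, its y axis is the cylinder's axis (x and z turn as it rolls). 
- round_c_c (a point): Loose round, on the open bench to the left or right of the board: turned pale wooden round (cylinder), diameter 50 mm, length 60 mm, 0.085 kg, lying on its side; the point is its centre, its y axis is the cylinder's axis (x and z turn as it rolls). It can be gripped across its flat ends (60 mm).
- chock_grip (a point): Grip point of the wooden chock: block 50 mm long (x), 34 wide (y), 38 tall, 0.14 kg, its hollow front (+x) with a thin toe running 15 mm farther along the underside; its rear 36 mm rises to 62 mm as an upright to grip across its 34 mm width. The point is the upright's middle, 48 mm above the underside, 32 mm behind the face, 18 mm ahead of the heel; x points heel to toe. Starts flat on the bench.
- chock_face (a point): Point on the chock's hollow front, in mid-width, 25 mm above the underside: here it touches a round lying on the same surface, whose axis is then 25 mm ahead (+x).
- round_a: The same round as point round_a_c.
- round_b: The same round as point round_b_c.
- round_c: The same round as point round_c_c.
- chock: The chock; origin at mid-width of its underside, 25 mm behind the face; axes as chock_grip.
- fence: The sliding fence; origin at the foot of its front face, on the board; axes as fence_face. It slides in +x only, against about 1.5 N of friction, by an unknown 5 to 25 mm until it meets a stop hidden under the board, which can be felt but not seen.
- glue: White glue bottle, 56 mm across, 150 mm tall, bystander; origin at the underside.
- mug: White mug, 80 mm across, 90 mm tall, bystander; origin at the underside.

How it is judged:
By the outcome, as a careful person would: the job done as asked, in the order asked, and still so for the second after the job is handed in, with the robot touching nothing.
It also fails if it takes over 72 s, if anything falls off the work surface, if the arm or the gripper's body presses on something with over 40 N, if the wrist force passes 120 N, or if a joint passes its speed limit or range.

## Robot

A 7-joint arm with a two-finger parallel gripper is mounted at the origin on the work surface. World frame = base frame: x ahead of the robot, y to its left, z up, the work surface at z = 0. Lengths are in mm, angles in rad, forces in N, time in s.
With the tool pointing down it reaches from about 400 to 875 mm from the base axis. Payload 6.5 kg.
Tool frame: the origin (TCP) lies between the finger pads; the fingertips stand 25 mm ahead of it and the grasp point (between the pads) lies 6 mm ahead of it; z points along the fingers, y is the line along which they close (so a half turn about z gives the same grasp; the last joint's range is limited). The gripper opens to 88 mm and grips with 3 to 60 N. Pads are 18 mm wide; open, the fingers measure 123 mm over their backs; the gripper's body (75 mm by 187 mm) begins 45 mm behind the grasp point.
Start: joints at [-1.364, 0.536, -0.004, 1.538, 0.003, 1.067, -0.071], TCP at [175.124, 625.957, 236.316] pointing down, gripper open.
Joint ranges: [-2.7, 2.7], [-0.37, 2.16], [-1.27, 1.26], [0.24, 2.4], [-1.31, 4.45], [0.19, 1.91], [-2.76, 2.76]. Speed limits (rad/s): [2.39, 2.39, 3.14, 3.14, 3.14, 3.14, 3.14].

## Interface

Orientations are given as a 3x3 rotation matrix whose columns are the frame's x, y, z axes.
In Python, from workcell import r gives the robot as it stands.
- The arm moves only by the tool apply_moves, never from a script. Its argument "targets" is a list that holds one entry, the list of rows, each a list of 4 numbers: the shift along the tool's x, y, z in mm, then the turn about the tool's z in degrees. A call has 1 to 5 rows; each row shifts and turns the commanded pose from where the row before left it, along the tool's axes as they then stand; what a row does not reach is not made up. A row lasts 1/12 s, in which the tool goes at most 41.7 mm and 7.16 degrees, less where a joint would pass 70% of its speed; a pose out of reach is approached as far as the arm can. A call with a gripper value outside its range is refused whole. "gripper" is the finger opening in mm, from 0 to 88.1, set as the call begins (left out, the last holds). The fingers move at their own pace and stop on an object; "grip_force" is the grip in N (left out, the last holds). Time passes only in rows, so rows that do not move let the fingers close. It gives the time, the measured TCP pose, the force, the opening and the grip force at its end, in the units of the state.
- r.sense(): the state, without advancing time (a new reading comes with each control period).
- r.camera(name): name is "scene" or "top" or "wrist"; returns a dict with "image" (420x560x3 uint8, red, green, blue), "fx", "fy", "cx", "cy" (pixels), "pose" (4x4, takes a point from camera to world coordinates). Camera axes: x right, y down, z forward; pixel columns grow to the right and rows downward; lengths in mm; the calibration is good to about 2 mm. A picture is of the moment at which its call begins. There is no depth.
- r.sign_off(): hands the job in; it is judged then, once.
The state is a dict: "t": time; "joints": joint angles; "joint_vel": joint speeds; "effort": joint torques, N m; "eef_pos": TCP position; "orientation": TCP orientation; "force": force on the tool from outside, world axes, zero at the start; "moment": the same for the moment, N m; "finger_gap": finger opening in mm; "gripper_force": force on a finger pad.
Only numpy, scipy, OpenCV 4.12 (cv2) and the standard library are available. Lean on these libraries where they do the work, as an engineer would, in place of code of your own. Each camera call takes 0.05 s, during which the arm holds its last target. There are 200 camera calls.

## Working session

There is one attempt and no reset: what is moved stays moved. The work goes in short steps, Python scripts to look and compute and a tool call to move; the robot and the scene stay as the last step left them, time stands still between calls to the robot, and variables do not carry over. Pictures are saved under pics/ and viewed, at most 10 in all, crops included, and the job is handed in when it is done.

Besides the shell and the picture viewer there is one more tool, called after ">>>" as a command line: name --argument value ..., lists and objects as JSON in quotes. apply_moves: Moves the arm, as the interface text tells. Its arguments: {"type":"object","properties":{"targets":{"type":"array"},"gripper":{"type":"number"},"grip_force":{"type":"number"}},"required":["targets"]}

```bash
mkdir -p pics; ls; cat > h.py <<'E'
from workcell import r
import numpy as np, cv2
def snap(n,f):
    c=r.camera(n); cv2.imwrite(f'pics/{f}.png',c['image'][:,:,::-1]); np.savez(f'pics/{f}.npz',**{k:c[k] for k in('fx','fy','cx','cy','pose')}); return c
def px(f,u,v,z):
    c=np.load(f'pics/{f}.npz'); d=np.array([(u-c['cx'])/c['fx'],(v-c['cy'])/c['fy'],1]); P=c['pose']; w=P[:3,:3]@d; o=P[:3,3]
    return (o+w*(z-o[2])/w[2]).round(1)
def st():
    s=r.sense(); print('t',s['t'],'p',np.round(s['eef_pos'],1),'F',np.round(s['force'],1),'gap',round(s['finger_gap'],1),'gf',np.round(s['gripper_force'],1),'q',np.round(s['joints'],2)); print(np.round(s['orientation'],3)); return s
E
python3 - <<'E'
from h import *
a=snap('top','top1');b=snap('scene','scene1')
for c in(a,b): print(c['fx'],c['cx'],c['cy'],np.round(c['pose'],3))
st()
E
```

```text
pics
534.2735422649056 272.9262945105666 217.7322373553808 [[-1.500000e-02 -9.860000e-01  1.670000e-01  4.152330e+02]
 [-9.990000e-01  2.000000e-02  2.600000e-02 -1.751700e+01]
 [-2.900000e-02 -1.660000e-01 -9.860000e-01  1.319053e+03]
 [ 0.000000e+00  0.000000e+00  0.000000e+00  1.000000e+00]]
476.8525226735068 287.3262466902663 211.6188541273537 [[ 2.680000e-01  7.890000e-01 -5.520000e-01  1.204452e+03]
 [ 9.630000e-01 -2.150000e-01  1.610000e-01 -1.717470e+02]
 [ 9.000000e-03 -5.750000e-01 -8.180000e-01  1.010849e+03]
 [ 0.000000e+00  0.000000e+00  0.000000e+00  1.000000e+00]]
t 0.1 p [175.  625.4 235.6] F [ 1.1  0.5 -0.5] gap 88.0 gf 0.0 q [-1.36  0.54 -0.    1.54  0.    1.07 -0.07]
[[-0.963  0.269 -0.   ]
 [ 0.269  0.963 -0.001]
 [-0.    -0.002 -1.   ]]
```

View pics/top1.png

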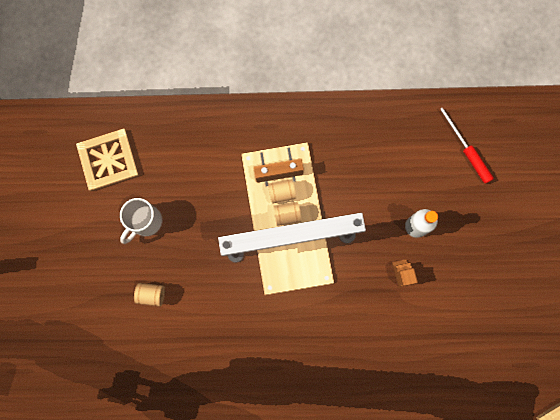

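View pics/scene1.png

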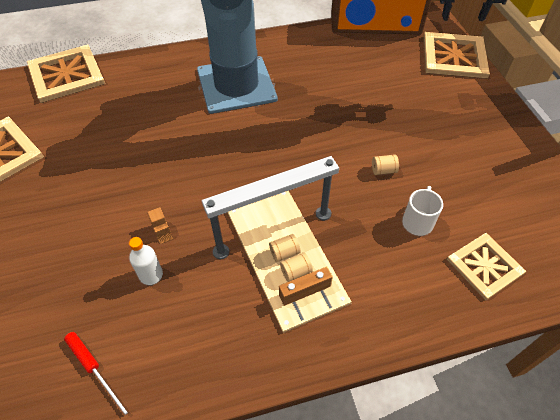

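```bash
python3 - <<'E'
from h import *
a=cv2.imread('pics/top1.png'); b=cv2.imread('pics/scene1.png')
R=lambda i,x,y,w,h,k:cv2.resize(i[y:y+h,x:x+w],None,fx=k,fy=k,interpolation=cv2.INTER_CUBIC)
im=np.zeros((600,800,3),np.uint8)
im[:,:500]=R(a,215,135,125,150,4)[:600,:500]   # u=215+x/4, v=135+y/4
im[:240,500:]=R(a,120,272,60,48,5)  # u=120+(x-500)/5 v=272+y/5
im[250:600,500:]=R(a,380,230,60,70,5) # u=380+(x-500)/5 v=230+(y-250)/5
cv2.imwrite('pics/c1.png',im)
im=np.zeros((600,800,3),np.uint8)
im[:,:560]=R(b,200,150,140,150,4)  # u=200+x/4 v=150+y/4
im[:300,560:]=R(b,135,195,40,50,6) # u=135+(x-560)/6 v=195+y/6
im[310:510,560:]=R(b,365,145,48,40,5) # u=365+(x-560)/5
cv2.imwrite('pics/c2.png',im)
E
```

```text
(no output)
```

View pics/c1.png

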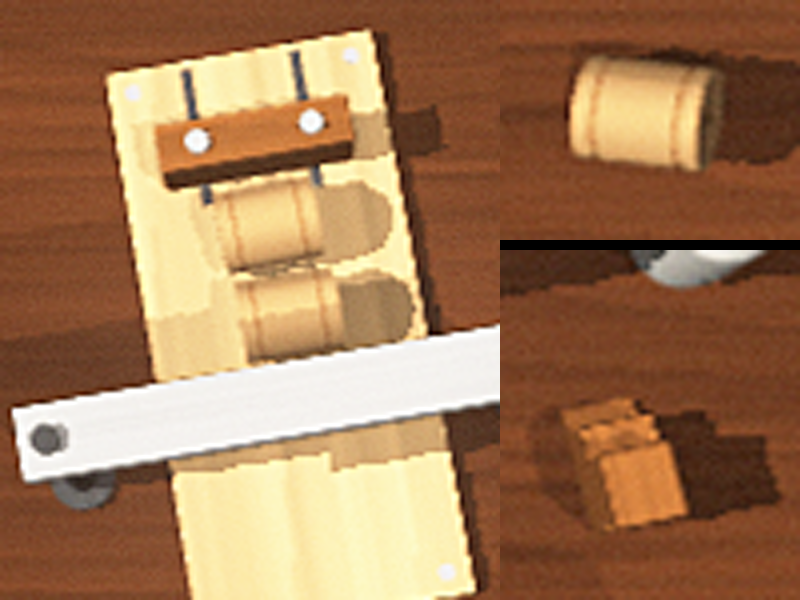

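View pics/c2.png

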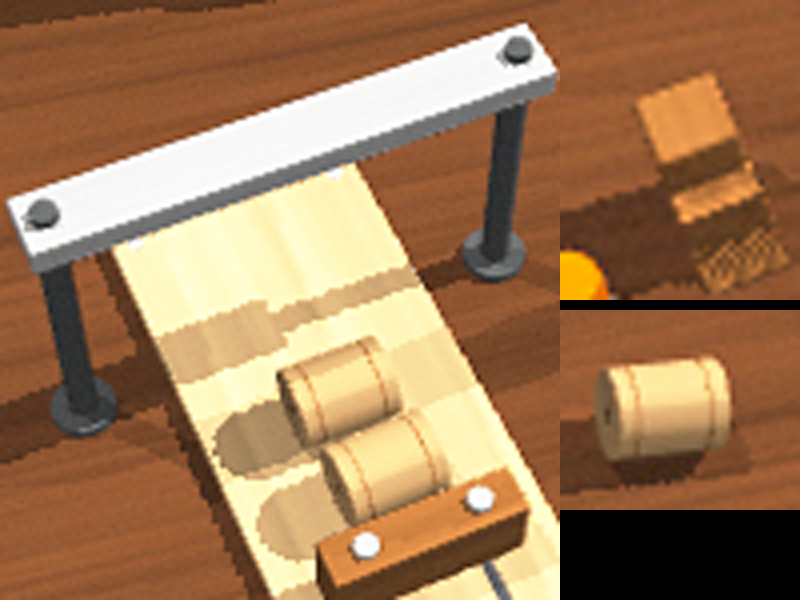

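```bash
python3 - <<'E'
from h import *
T=lambda x,y,z:px('top1',215+x/4,135+y/4,z)
S=lambda x,y,z:px('scene1',200+x/4,150+y/4,z)
for n,x,y,z in [('bFL',107,75,12),('bFR',373,30,12),('bNR',475,592,12),('bL',190,598,12),('fTL',163,174,62),('fTR',351,147,62),('fTbL',157,125,62),('fTbR',347,95,62),('a',266,224,37),('b',291,315,37),('rL',12,407,199),('rL2',25,480,199),('rPostL',48,438,199)]: print(n,T(x,y,z))
print('rail top R', px('top1',357,222,199))
print('scene'); 
for n,x,y,z in [('a',387,463,37),('b',340,390,37),('rp',517,50,199),('rq',42,213,199),('fTL',520,490,62)]: print(n,S(x,y,z))
print('c',px('top1',149,294.4,25),px('scene1',385.6,164.6,25))
c=lambda x,y:(380+(x-500)/5,230+(y-250)/5)
for p in [(600,460),(665,447),(687,515),(612,527),(641,487)]: print('chT',px('top1',*c(*p),62))
d=lambda x,y:(135+(x-560)/6,195+y/6)
for p in [(637,105),(713,73),(738,135),(660,167)]: print('chS',px('scene1',*d(*p),62))
for p in [(673,207),(762,192),(750,163)]: print('ch step S',px('scene1',*d(*p),38))
# round c ends top
for p in [(580,110),(712,118)]: print('c ends',px('top1',120+(p[0]-500)/5,272+p[1]/5,25))
for p in [(612,410),(724,400)]: print('c endsS',px('scene1',365+(p[0]-560)/5,145+(p[1]-310)/5,25))
print('mug',px('top1',140,214,90),'glue',px('top1',431,217,150))
E
```

```text
bFL [802.3  94.3  12. ]
bFR [827.8 -74.9  12. ]
bNR [ 472.7 -127.5   12. ]
bL [471.9  45.4  12. ]
fTL [724.7  56.4  62. ]
fTR [738.9 -57.6  62. ]
fTbL [755.3  59.7  62. ]
fTbR [771.5 -55.9  62. ]
a [698.   -5.1  37. ]
b [641.  -19.4  37. ]
rL [565.9 129.7 199. ]
rL2 [527.  122.7 199. ]
rPostL [549.  110.5 199. ]
rail top R [ 591.8 -165.1  199. ]
scene
a [ 7.003e+02 -1.000e-01  3.700e+01]
b [645.9 -13.3  37. ]
rp [551.3 115.1 199. ]
rq [ 593.4 -162.1  199. ]
fTL [749.2  62.4  62. ]
c [452.  319.4  25. ] [458.6 322.4  25. ]
chT [ 493.5 -278.1   62. ]
chT [ 499.1 -308.5   62. ]
chT [ 467.4 -316.8   62. ]
chT [ 462.4 -282.    62. ]
chT [ 480.7 -296.4   62. ]
chS [ 478.  -311.7   62. ]
chS [ 470.  -280.3   62. ]
chS [ 503.3 -274.3   62. ]
chS [ 510.7 -306.1   62. ]
ch step S [ 514.  -306.6   38. ]
ch step S [ 516.2 -271.1   38. ]
ch step S [ 500.8 -273.9   38. ]
c ends [453.5 351.1  25. ]
c ends [448.6 286.8  25. ]
c endsS [452.6 295.   25. ]
c endsS [461.9 356.8  25. ]
mug [638.  328.3  90. ] glue [ 607.5 -334.2  150. ]
```

>>> apply_moves --targets '[[[-32, -20, 4, 0], [-32, -20, 4, 0], [-32, -20, 4, 0], [-32, -20, 4, 0], [-32, -20, 4, 0]]]' --gripper 88 --grip_force 30

```text
t: 0.52
eef_pos: [303.1, 484.8, 215.9]
orientation: [[-0.963, 0.269, -0.0], [0.269, 0.963, -0.001], [0.0, -0.001, -1.0]]
force: [1.1, 0.2, 0.1]
finger_gap: 88.2
gripper_force: 0.0
```

>>> apply_moves --targets '[[[-32, -20, 4, 0], [-32, -20, 4, 0], [-32, -20, 4, 0], [-32, -20, 4, 0], [-32, -20, 4, -4.6]]]'

```text
t: 0.93
eef_pos: [430.1, 345.5, 196.0]
orientation: [[-0.982, 0.191, -0.0], [0.191, 0.982, -0.0], [0.0, -0.0, -1.0]]
force: [0.8, -0.4, 0.8]
finger_gap: 88.4
gripper_force: 0.0
```

>>> apply_moves --targets '[[[-30, -17, 0, -4.7], [0, 0, 0, 0], [0, 0, 0, 0]]]'

```text
t: 1.18
eef_pos: [457.1, 322.5, 196.0]
orientation: [[-0.993, 0.116, -0.0], [0.116, 0.993, -0.001], [-0.0, -0.001, -1.0]]
force: [-0.9, 1.9, -0.1]
finger_gap: 87.9
gripper_force: 0.0
```

```bash
python3 - <<'E'
from h import *
st(); c=snap('wrist','w1'); print(c['fx'],c['cx'],c['cy'],np.round(c['pose'],3))
E
```

```text
t 1.1833 p [457.1 322.5 196. ] F [-0.9  1.9 -0.1] gap 87.9 gf 0.0 q [-0.73  0.43  0.05  1.82 -0.03  0.89  0.78]
[[-0.993  0.116 -0.   ]
 [ 0.116  0.993 -0.001]
 [-0.    -0.001 -1.   ]]
317.1321784857244 281.1955020621392 210.07633280387674 [[ 1.15000e-01  9.46000e-01  3.03000e-01  3.77550e+02]
 [ 9.93000e-01 -1.09000e-01 -3.70000e-02  3.31946e+02]
 [-2.00000e-03  3.05000e-01 -9.52000e-01  3.44581e+02]
 [ 0.00000e+00  0.00000e+00  0.00000e+00  1.00000e+00]]
```

View pics/w1.png

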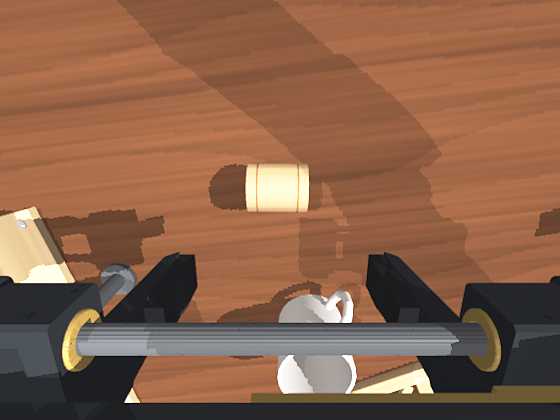

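```bash
python3 - <<'E'
from h import *
print(px('w1',277.5,188,28), px('w1',246,188,28),px('w1',309,188,28))
s=r.sense();R=np.array(s['orientation']);c=px('w1',277.5,188,25)
print('tool shift',R.T@(np.array([c[0],c[1],31])-s['eef_pos']))
E
```

```text
[454.3 318.7  28. ] [450.6 286.6  28. ] [458.  350.8  28. ]
tool shift [ -0.19876019  -5.80185615 165.03087654]
```

>>> apply_moves --targets '[[[0, -5.5, 40, 0], [0, 0, 40, 0], [0, 0, 40, 0], [0, 0, 30, 0], [0, 0, 14.5, 0]]]'

```text
t: 1.65
eef_pos: [451.0, 319.7, 27.9]
orientation: [[-0.994, 0.108, -0.005], [0.108, 0.994, -0.003], [0.005, -0.003, -1.0]]
force: [0.6, -0.5, -0.5]
finger_gap: 87.9
gripper_force: 0.0
```

>>> apply_moves --targets '[[[0, 0, 0, 0], [0, 0, 0, 0], [0, 0, 0, 0], [0, 0, 0, 0], [0, 0, 0, 0]]]' --gripper 50 --grip_force 30

```text
t: 2.07
eef_pos: [455.8, 320.3, 33.4]
orientation: [[-0.994, 0.11, 0.002], [0.11, 0.994, 0.002], [-0.002, 0.002, -1.0]]
force: [-0.2, -0.3, 2.9]
finger_gap: 59.6
gripper_force: 30.0
```

>>> apply_moves --targets '[[[0, 0, 0, 0], [0, 0, 0, 0], [0, 0, -10, 0], [0, 0, -30, 0], [0, 0, -40, 0]]]'

```text
t: 2.48
eef_pos: [453.1, 317.7, 111.1]
orientation: [[-0.994, 0.11, -0.004], [0.11, 0.994, -0.004], [0.004, -0.004, -1.0]]
force: [-0.0, 0.6, -1.3]
finger_gap: 60.1
gripper_force: 30.0
```

>>> apply_moves --targets '[[[-9, -16, -35, 0], [-9, -16, -35, 0], [-9, -16, -35, 0], [-9, -16, -35, 0], [-9, -16, -35, 0]]]'

```text
t: 2.9
eef_pos: [490.6, 233.4, 289.6]
orientation: [[-0.994, 0.111, 0.001], [0.111, 0.994, 0.0], [-0.001, 0.001, -1.0]]
force: [2.0, 1.3, -1.9]
finger_gap: 59.8
gripper_force: 30.0
```

>>> apply_moves --targets '[[[-9, -16, -35, 0], [-9, -16, -35, 0], [-9, -16, -35, 0], [-9, -16, -35, 0], [-9, -16, -35, 0]]]'

```text
t: 3.32
eef_pos: [526.1, 148.8, 464.5]
orientation: [[-0.994, 0.111, 0.001], [0.111, 0.994, 0.0], [-0.001, 0.001, -1.0]]
force: [0.9, -0.1, -0.7]
finger_gap: 59.9
gripper_force: 30.0
```

>>> apply_moves --targets '[[[-9, -16, -35, -4.9], [-9, -16, -35, -4.9], [-9, -16, -35, -5], [-9, -16, -35, 0], [0, 0, 0, 0]]]'

```text
t: 3.73
eef_pos: [565.4, 83.2, 609.4]
orientation: [[-0.99, -0.142, 0.011], [-0.142, 0.99, 0.0], [-0.011, -0.001, -1.0]]
force: [-0.2, 0.2, 0.4]
finger_gap: 59.7
gripper_force: 30.0
```

```bash
python3 - <<'E'
from h import *
st()
E
```

```text
t 3.7333 p [565.4  83.2 609.4] F [-0.2  0.2  0.4] gap 59.7 gf 30.0 q [-0.36  0.26  0.19  1.08 -0.05  1.79  1.53]
[[-0.99  -0.142  0.011]
 [-0.142  0.99   0.   ]
 [-0.011 -0.001 -1.   ]]
```

>>> apply_moves --targets '[[[0, 0, -40, 0], [0, 0, -40, 0], [0, 0, -40, 0], [0, 0, 0, 0]]]'

```text
t: 4.07
eef_pos: [551.2, 84.3, 683.9]
orientation: [[-0.987, -0.146, 0.063], [-0.145, 0.989, 0.01], [-0.064, 0.001, -0.998]]
force: [0.4, -0.7, -0.1]
finger_gap: 59.6
gripper_force: 30.0
```

```bash
python3 - <<'E'
from h import *
st()
E
```

```text
t 4.0667 p [551.2  84.3 683.9] F [ 0.4 -0.7 -0.1] gap 59.6 gf 30.0 q [-0.49  0.25  0.38  0.93 -0.1   1.91  1.56]
[[-0.987 -0.146  0.063]
 [-0.145  0.989  0.01 ]
 [-0.064  0.001 -0.998]]
```

>>> apply_moves --targets '[[[-10, 0, -38, 0], [-10, 0, -38, 0], [-10, 0, -38, 0], [-10, 0, -38, 0], [0, 0, 0, 0]]]'

```text
t: 4.48
eef_pos: [554.6, 85.1, 741.5]
orientation: [[-0.972, -0.147, 0.185], [-0.144, 0.989, 0.03], [-0.187, 0.002, -0.982]]
force: [0.2, 0.9, -0.1]
finger_gap: 59.8
gripper_force: 30.0
```

```bash
python3 - <<'E'
from h import *
st()
E
```

```text
t 4.4833 p [554.6  85.1 741.5] F [ 0.2  0.9 -0.1] gap 59.8 gf 30.0 q [-0.52  0.23  0.42  0.83 -0.11  1.91  1.56]
[[-0.972 -0.147  0.185]
 [-0.144  0.989  0.03 ]
 [-0.187  0.002 -0.982]]
```

>>> apply_moves --targets '[[[-14, 0, -38, 0], [-14, 0, -38, 0], [-14, 0, -38, 0], [-14, 0, -38, 0], [-14, 0, -38, 0]]]'

```text
t: 4.9
eef_pos: [553.0, 84.8, 813.7]
orientation: [[-0.932, -0.148, 0.332], [-0.138, 0.989, 0.052], [-0.336, 0.003, -0.942]]
force: [0.8, 0.5, -1.0]
finger_gap: 59.8
gripper_force: 30.0
```

>>> apply_moves --targets '[[[-18, 0, -36, 0], [-18, 0, -36, 0], [-18, 0, -36, 0], [-18, 0, -36, 0], [-18, 0, -36, 0]]]'

```text
t: 5.32
eef_pos: [542.8, 82.5, 888.2]
orientation: [[-0.868, -0.148, 0.474], [-0.128, 0.989, 0.075], [-0.48, 0.004, -0.877]]
force: [-0.4, 1.1, -0.5]
finger_gap: 59.6
gripper_force: 30.0
```

```bash
python3 - <<'E'
from h import *
st()
E
```

```text
t 5.3167 p [542.8  82.5 888.2] F [-0.4  1.1 -0.5] gap 59.6 gf 30.0 q [-0.59  0.18  0.54  0.57 -0.14  1.91  1.56]
[[-0.868 -0.148  0.474]
 [-0.128  0.989  0.075]
 [-0.48   0.004 -0.877]]
```

>>> apply_moves --targets '[[[-22, 0, -34, 0], [-22, 0, -34, 0], [-22, 0, -34, 0], [-22, 0, -34, 0], [-22, 0, -34, 0]]]'

```text
t: 5.73
eef_pos: [524.6, 78.9, 959.6]
orientation: [[-0.784, -0.149, 0.603], [-0.115, 0.989, 0.095], [-0.61, 0.005, -0.792]]
force: [-0.2, 0.5, -0.6]
finger_gap: 59.3
gripper_force: 30.0
```

>>> apply_moves --targets '[[[-24, 0, -32, 0], [-24, 0, -32, 0], [0, 0, 0, 0]]]'

```text
t: 5.98
eef_pos: [512.9, 76.0, 988.9]
orientation: [[-0.743, -0.149, 0.652], [-0.108, 0.989, 0.103], [-0.661, 0.006, -0.751]]
force: [-0.2, -0.5, -0.9]
finger_gap: 59.6
gripper_force: 30.0
```

```bash
python3 - <<'E'
from h import *
st()
E
```

```text
t 5.9833 p [512.9  76.  988.9] F [-0.2 -0.5 -0.9] gap 59.6 gf 30.0 q [-0.61  0.17  0.63  0.37 -0.2   1.91  1.56]
[[-0.743 -0.149  0.652]
 [-0.108  0.989  0.103]
 [-0.661  0.006 -0.751]]
```

```bash
cat > kin.py <<'E'
import numpy as np
from scipy.spatial.transform import Rotation as Ro
from scipy.optimize import least_squares
D=[([-1.364,.536,-.004,1.538,.003,1.067,-.071],[175.1,626,236.3],[[-.963,.269,0],[.269,.963,0],[0,0,-1]]),
([-.73,.43,.05,1.82,-.03,.89,.78],[457.1,322.5,196],[[-.993,.116,0],[.116,.993,0],[0,0,-1]]),
([-.36,.26,.19,1.08,-.05,1.79,1.53],[565.4,83.2,609.4],[[-.99,-.142,.011],[-.142,.99,0],[-.011,0,-1]]),
([-.49,.25,.38,.93,-.1,1.91,1.56],[551.2,84.3,683.9],[[-.987,-.146,.063],[-.145,.989,.01],[-.064,.001,-.998]]),
([-.52,.23,.42,.83,-.11,1.91,1.56],[554.6,85.1,741.5],[[-.972,-.147,.185],[-.144,.989,.03],[-.187,.002,-.982]]),
([-.59,.18,.54,.57,-.14,1.91,1.56],[542.8,82.5,888.2],[[-.868,-.148,.474],[-.128,.989,.075],[-.48,.004,-.877]]),
([-.61,.17,.63,.37,-.2,1.91,1.56],[512.9,76,988.9],[[-.743,-.149,.652],[-.108,.989,.103],[-.661,.006,-.751]])]
def fk(q,P,S):
    H,L1,a1,L2,a2,L3,a3,c0,c6,cy=P
    z=lambda a:Ro.from_euler('z',a); y=lambda a:Ro.from_euler('y',a)
    R=z(S[0]*q[0]+c0); p=np.array([0,0,H]); R=R*y(q[1]); p=p+R.apply([a1,0,L1])
    R=R*z(S[1]*q[2])*y(q[3]); p=p+R.apply([-a1+a2,0,L2]); R=R*z(S[2]*q[4])*y(q[5]+cy); p=p+R.apply([a3,0,L3])
    return p,(R*z(S[3]*q[6]+c6)).as_matrix()
def res(P,S):
    o=[]
    for q,p,M in D:
        f,R=fk(q,P,S); o+=list(f-p)+list((R-np.array(M)).ravel()*300)
    return o
def fit():
    best=None
    import itertools
    for S in itertools.product([-1,1],repeat=4):
      if S[0]==1: continue
      for c6 in (0,1.57,3.14,-1.57):
        s=least_squares(res,[350,490,0,450,0,320,0,0,c6,0],args=(S,),loss='soft_l1',f_scale=10)
        if best is None or s.cost<best[0]: best=(s.cost,s.x,S)
    return best
E
python3 - <<'E'
from kin import *
c,P,S=fit(); print(c,P.round(3),S); print(np.sqrt(np.mean(np.square(res(P,S)))))
np.savez('kin.npz',P=P,S=S)
lo=[-2.7,-.37,-1.27,.24,-1.31,.19,-2.76];hi=[2.7,2.16,1.26,2.4,4.45,1.91,2.76]
R=np.array(D[-1][2]); u=np.array([.989,.149,0])
def ik(p,R):
    b=(9,None)
    for q0 in (D[1][0],D[2][0],[-.2,.6,0,2.2,0,.4,1.5]):
        s=least_squares(lambda q:np.r_[(fk(q,P,S)[0]-p)/100,(fk(q,P,S)[1]-R).ravel()],np.clip(q0,np.array(lo)+.01,np.array(hi)-.01),bounds=(lo,hi)); 
        if s.cost<b[0]: b=(s.cost,s.x)
    return b
off=-6*R[:,2]
for s_,z in [(16,37),(0,37),(-20,37),(-40,60),(-60,60),(-77,60),(-77,90),(-100,110),(16,250),(0,60)]:
    p=np.array([571.5,-24.3,0])+u*s_+off; p[2]+=z; c,q=ik(p,R); print(s_,z,'cost %.4f'%c,q.round(2))
p=np.array([480,-295,48])+off; print('chock',ik(p,R)[0],ik(p,R)[1].round(2)); p[2]+=120; print(ik(p,R)[0])
E
```

```text
317.75922530253797 [ 3.46154e+02  5.04741e+02 -1.24390e+01  4.46314e+02 -6.80300e+00
  3.29505e+02 -1.52140e+01 -7.00000e-02  5.17710e+01  1.00000e-03] (-1, -1, -1, -1)
2.993131320175958
16 37 cost 0.0000 [ 0.63  0.83 -0.61  2.28  2.98  0.52 -0.92]
0 37 cost 0.0000 [ 0.72  0.86 -0.7   2.32  2.92  0.56 -0.8 ]
-20 37 cost 0.0000 [ 0.64  0.8  -0.59  2.36  3.07  0.57 -0.99]
-40 60 cost 0.0000 [ 0.4   0.64 -0.31  2.4   3.35  0.54 -1.42]
-60 60 cost 0.0044 [ 0.51  0.63 -0.38  2.4   3.37  0.45 -1.38]
-77 60 cost 0.0136 [ 0.61  0.62 -0.46  2.4   3.36  0.37 -1.34]
-77 90 cost 0.0135 [ 0.66  0.54 -0.53  2.4   3.36  0.28 -1.37]
-100 110 cost 0.0382 [ 1.03  0.61 -0.91  2.4   2.47  0.19 -0.37]
16 250 cost 0.0030 [ 0.09  0.19 -0.05  2.21 -1.06  0.19  2.76]
0 60 cost 0.0000 [ 0.76  0.81 -0.75  2.32  2.86  0.51 -0.76]
chock 2.700810256213939e-07 [ 1.68  1.14 -1.04  2.19  1.94  0.21  0.94]
0.0010733370827702671
```

```bash
cat > sim.py <<'E'
from kin import *
from scipy.optimize import lsq_linear
f=np.load('kin.npz');P,S=f['P'],f['S']
lo=np.array([-2.7,-.37,-1.27,.24,-1.31,.19,-2.76]);hi=np.array([2.7,2.16,1.26,2.4,4.45,1.91,2.76])
def err(q,p,R):
    f,M=fk(q,P,S); return np.r_[(p-f)/300,Ro.from_matrix(R@M.T).as_rotvec()]
def step(q,p,R,lam=.03,n=6):
    for _ in range(n):
        e=err(q,p,R); J=np.array([(err(q+1e-5*np.eye(7)[i],p,R)-e)/1e-5 for i in range(7)]).T
        A=np.r_[-J,lam*np.eye(7)]; q=q+lsq_linear(A,np.r_[e,np.zeros(7)],bounds=(np.minimum(lo-q,-1e-6),np.maximum(hi-q,1e-6))).x
    return q
def run(q,R,pts,verbose=1):
    # pts: list of (xyz, turn about tool z total deg)
    p,M=fk(q,P,S); R=R.copy()
    for g,t in pts:
        n=int(max(np.linalg.norm(np.array(g)-p)/35,abs(t)/6,1))+1
        d=(np.array(g)-p)/n; dR=Ro.from_euler('z',t/n,degrees=True).as_matrix()
        for i in range(n):
            p=p+d; R=R@dR; q=step(q,p,R)
        e=err(q,p,R); print(np.round(g),t,n,'perr %.0f rerr %.1f'%(np.linalg.norm(e[:3])*300,np.degrees(np.linalg.norm(e[3:]))),q.round(2))
    return q,R
E
python3 - <<'E'
from sim import *
q=np.array([-.61,.17,.63,.37,-.2,1.91,1.56]); R=fk(q,P,S)[1]
T=np.array([525,-31.5,80]); F=np.array([583,-22,41])
print('direct'); run(q,R,[((560,0,700),0),((600,-20,400),0),((600,-20,300),0),((560,-25,200),0),(T,0),(F,0)])
print('via +90/-180'); run(q,R,[((560,0,700),90),((600,-20,450),0),((600,-20,450),-90),((600,-20,350),-90),((560,-25,200),0),(T,0),(F,0)])
print('right side'); run(q,R,[((560,-200,700),0),((600,-300,400),0),((560,-300,250),0),((540,-200,150),0),(T,0),(F,0)])
print('left side'); run(q,R,[((560,200,700),0),((600,300,400),0),((560,300,250),0),((540,200,150),0),(T,0),(F,0)])
E
```

```text
direct
[560   0 700] 0 9 perr 0 rerr 0.0 [-0.87 -0.24  0.61  1.52  0.2   1.11  1.47]
[600 -20 400] 0 9 perr 0 rerr 0.0 [-1.02 -0.04  0.99  2.07 -0.16  0.39  1.83]
[600 -20 300] 0 3 perr 0 rerr 0.0 [-0.83  0.18  0.88  2.18 -1.13  0.27  2.74]
[560 -25 200] 0 4 perr 19 rerr 7.0 [-0.28  0.24  0.31  2.24 -1.11  0.19  2.76]
[525. -32.  80.] 0 4 perr 45 rerr 16.8 [-0.14  0.42  0.19  2.22 -1.1   0.19  2.76]
[583 -22  41] 0 3 perr 42 rerr 17.7 [-0.22  0.59  0.23  2.08 -1.17  0.19  2.76]
via +90/-180
[560   0 700] 90 16 perr 0 rerr 0.0 [-0.68 -0.21  0.49  1.52  0.12  1.1  -0.03]
[600 -20 450] 0 8 perr 0 rerr 0.0 [-0.72 -0.08  0.68  1.99 -0.08  0.51  0.19]
[600 -20 450] -90 16 perr 0 rerr 0.0 [-1.   -0.12  0.92  1.99  0.05  0.51  1.64]
[600 -20 350] -90 16 perr 26 rerr 3.1 [-1.39 -0.14  1.26  2.2   0.5   0.27  2.76]
[560 -25 200] 0 5 perr 89 rerr 8.1 [-1.37 -0.01  1.26  2.35  0.42  0.19  2.76]
[525. -32.  80.] 0 4 perr 4 rerr 0.7 [ 0.32  0.57 -0.26  2.4   3.28  0.49  0.16]
[583 -22  41] 0 3 perr 0 rerr 0.0 [ 0.24  0.71 -0.23  2.28  3.21  0.53  0.2 ]
right side
[ 560 -200  700] 0 12 perr 0 rerr 
[... 238 characters left out ...]
1 rerr 8.2 [ 1.17  0.53 -0.77  2.16 -0.5   0.19  2.76]
[525. -32.  80.] 0 6 perr 45 rerr 16.8 [-0.14  0.42  0.18  2.22 -1.09  0.19  2.76]
[583 -22  41] 0 3 perr 42 rerr 17.7 [-0.22  0.59  0.23  2.08 -1.17  0.19  2.76]
left side
[560 200 700] 0 10 perr 0 rerr 0.0 [-1.04 -0.11  0.41  1.44  0.36  1.15  1.07]
[600 300 400] 0 10 perr 0 rerr 0.0 [-1.05  0.17  0.4   1.88  0.54  0.53  0.66]
[560 300 250] 0 5 perr 0 rerr 0.0 [-1.25  0.35  0.61  2.1   0.93  0.21  0.12]
[540 200 150] 0 5 perr 0 rerr 0.0 [-0.66  0.42  0.13  2.28  2.37  0.3  -1.17]
[525. -32.  80.] 0 7 perr 4 rerr 0.7 [ 0.28  0.57 -0.21  2.4   3.31  0.5  -1.46]
[583 -22  41] 0 3 perr 0 rerr 0.0 [ 0.2   0.71 -0.18  2.28  3.25  0.53 -1.43]
```

```bash
python3 - <<'E'
import sim
from sim import *
def mk(w):
    def err(q,p,R):
        f,M=fk(q,P,S); return np.r_[(p-f)/w,Ro.from_matrix(R@M.T).as_rotvec()]
    sim.err=err
def rows(q,rows,w,n=6):
    mk(w)
    for r_ in rows:
        p,R=fk(q,P,S); p=p+R@np.array(r_[:3]); R=R@Ro.from_euler('z',r_[3],degrees=True).as_matrix(); q=sim.step(q,p,R,n=n)
    return q
lean=lambda q:np.degrees(np.arccos(-fk(q,P,S)[1][2,2]))
for w in (100,200,300,500,1000):
    q=np.array(D[2][0]); q=rows(q,[[0,0,-40,0]]*3,w); a=fk(q,P,S)[0],lean(q)
    q=rows(q,[[-10,0,-38,0]]*4,w); b=fk(q,P,S)[0],lean(q)
    print(w,a[0].round(),round(a[1],1),b[0].round(),round(b[1],1))
print('true 551 84 684 3.6; 555 85 741 10.8')
mk(300)
u=np.array([.989,.149,0]); rm=np.array([571.5,-24.3,0])
q=np.array([-.61,.17,.63,.37,-.2,1.91,1.56]);R=fk(q,P,S)[1]
q,R=run(q,R,[((560,200,700),0),((600,300,400),0),((560,300,250),0),((530,200,260),0)])
off=-6*R[:,2]
for s_ in (-35,-45,-55):
  Q=q.copy(); print('s',s_)
  for z in (250,220,190,160,130,100,80,60):
    p=rm+u*s_+off+[0,0,z]; 
    for _ in range(3):Q=step(Q,p,R)
    e=err(Q,p,R); f_,M=fk(Q,P,S); print(z,'perr',(p-f_).round(),'lean %.1f yz %.2f'%(lean(Q),M[2,1]),Q.round(2))
E
```

```text
100 [560.  86. 723.] 8.8 [557.  85. 873.] 26.6
200 [559.  86. 716.] 7.9 [557.  85. 850.] 23.8
300 [557.  86. 707.] 6.8 [557.  85. 820.] 20.2
500 [554.  85. 691.] 4.8 [556.  85. 766.] 13.7
1000 [550.  85. 671.] 2.4 [553.  85. 700.] 5.8
true 551 84 684 3.6; 555 85 741 10.8
[560 200 700] 0 10 perr 0 rerr 0.0 [-1.04 -0.11  0.41  1.44  0.36  1.15  1.07]
[600 300 400] 0 10 perr 0 rerr 0.0 [-1.05  0.17  0.4   1.88  0.54  0.53  0.66]
[560 300 250] 0 5 perr 0 rerr 0.0 [-1.25  0.35  0.61  2.1   0.93  0.21  0.12]
[530 200 260] 0 3 perr 0 rerr 0.0 [-0.99  0.17  0.46  2.26  1.27  0.19 -0.03]
s -35
250 perr [-7. -2. 10.] lean 41.0 yz -0.06 [ 1.23  0.35 -1.27  2.35  1.81  0.19  0.07]
220 perr [ 0. -0.  0.] lean 40.9 yz -0.04 [ 1.22  0.44 -1.26  2.38  2.    0.23 -0.06]
190 perr [0. 0. 0.] lean 40.9 yz -0.04 [ 1.17  0.59 -1.25  2.4   2.13  0.39 -0.13]
160 perr [-0.  0. -0.] lean 40.9 yz -0.04 [ 1.    0.56 -1.03  2.4   2.46  0.36 -0.46]
130 perr [-0.  0. -0.] lean 40.9 yz -0.04 [ 0.78  0.54 -0.77  2.4   2.8   0.37 -0.85]
100 perr [-0.  0. -0.] lean 40.9 yz -0.04 [ 0.56  0.56 -0.53  2.4   3.04  0.44 -1
[... 870 characters left out ...]
55
250 perr [-10.  -4.  17.] lean 41.8 yz -0.07 [ 1.25  0.32 -1.27  2.4   2.08  0.19 -0.21]
220 perr [-5.  0.  1.] lean 40.4 yz -0.04 [ 1.27  0.39 -1.27  2.4   2.02  0.19 -0.09]
190 perr [-6.  1.  0.] lean 40.3 yz -0.04 [ 1.04  0.39 -1.02  2.4   2.52  0.19 -0.59]
160 perr [-5.  1. -1.] lean 40.0 yz -0.03 [ 0.47  0.32 -0.41  2.4   3.39  0.23 -1.56]
130 perr [-8.  1. -1.] lean 39.5 yz -0.03 [ 0.39  0.4  -0.33  2.4   3.36  0.31 -1.51]
100 perr [-10.   2.  -1.] lean 39.2 yz -0.03 [ 0.35  0.49 -0.28  2.4   3.33  0.39 -1.47]
80 perr [-10.   2.  -0.] lean 39.2 yz -0.03 [ 0.33  0.55 -0.25  2.4   3.32  0.45 -1.44]
60 perr [-10.   2.   1.] lean 39.3 yz -0.03 [ 0.31  0.61 -0.23  2.4   3.3   0.51 -1.42]
```

>>> apply_moves --targets '[[[14.3, 11.4, 26, 0], [14.3, 11.4, 26, 0], [14.3, 11.4, 26, 0], [14.3, 11.4, 26, 0], [14.3, 11.4, 26, 0]]]'

```text
t: 6.4
eef_pos: [533.7, 133.0, 858.6]
orientation: [[-0.749, -0.146, 0.647], [-0.102, 0.989, 0.105], [-0.655, 0.012, -0.756]]
force: [1.0, -0.3, -1.1]
finger_gap: 59.6
gripper_force: 30.0
```

>>> apply_moves --targets '[[[14.3, 11.4, 26, 0], [14.3, 11.4, 26, 0], [14.3, 11.4, 26, 0], [14.3, 11.4, 26, 0], [14.3, 11.4, 26, 0]]]'

```text
t: 6.82
eef_pos: [556.4, 194.9, 714.0]
orientation: [[-0.75, -0.144, 0.646], [-0.101, 0.989, 0.104], [-0.654, 0.012, -0.756]]
force: [0.9, 0.3, -0.6]
finger_gap: 59.4
gripper_force: 30.0
```

```bash
cat >> h.py <<'E'
def go(*g):
    s=r.sense(); R=np.array(s['orientation']); d=np.array(g)-s['eef_pos']; t=R.T@d; print('shift',t.round(1),'norm',np.linalg.norm(t).round(1)); return t
E
python3 - <<'E'
from h import *
st(); go(600,300,400)
E
```

```text
t 6.8167 p [556.4 194.9 714. ] F [ 0.9  0.3 -0.6] gap 59.4 gf 30.0 q [-1.02 -0.15  0.38  1.44  0.38  1.2   1.06]
[[-0.75  -0.144  0.646]
 [-0.101  0.989  0.104]
 [-0.654  0.012 -0.756]]
shift [162.1  93.8 276.5] norm 334.0
```

>>> apply_moves --targets '[[[16.2, 9.4, 27.6, 0], [16.2, 9.4, 27.6, 0], [16.2, 9.4, 27.6, 0], [16.2, 9.4, 27.6, 0], [16.2, 9.4, 27.6, 0]]]'

```text
t: 7.23
eef_pos: [578.2, 247.3, 557.1]
orientation: [[-0.75, -0.144, 0.646], [-0.101, 0.99, 0.103], [-0.654, 0.012, -0.756]]
force: [1.3, -0.2, -0.1]
finger_gap: 59.9
gripper_force: 30.0
```

>>> apply_moves --targets '[[[16.2, 9.4, 27.6, 0], [16.2, 9.4, 27.6, 0], [16.2, 9.4, 27.6, 0], [16.2, 9.4, 27.6, 0], [16.2, 9.4, 27.6, 0]]]'

```text
t: 7.65
eef_pos: [600.0, 300.0, 400.5]
orientation: [[-0.75, -0.144, 0.646], [-0.101, 0.99, 0.103], [-0.654, 0.013, -0.756]]
force: [0.9, 0.2, -0.8]
finger_gap: 59.4
gripper_force: 30.0
```

```bash
python3 - <<'E'
from h import *
st(); go(560,300,260)
E
```

```text
t 7.65 p [600.  300.  400.5] F [ 0.9  0.2 -0.8] gap 59.4 gf 30.0 q [-1.02  0.13  0.36  1.91  0.58  0.54  0.61]
[[-0.75  -0.144  0.646]
 [-0.101  0.99   0.103]
 [-0.654  0.013 -0.756]]
shift [121.9   4.   80.5] norm 146.1
```

>>> apply_moves --targets '[[[20.3, 0.7, 13.4, 0], [20.3, 0.7, 13.4, 0], [20.3, 0.7, 13.4, 0], [20.3, 0.7, 13.4, 0], [20.3, 0.7, 13.4, 0]]]'

```text
t: 8.07
eef_pos: [566.4, 299.7, 284.1]
orientation: [[-0.75, -0.144, 0.646], [-0.1, 0.99, 0.104], [-0.654, 0.013, -0.756]]
force: [0.4, 0.6, -0.1]
finger_gap: 59.5
gripper_force: 30.0
```

>>> apply_moves --targets '[[[20.3, 0.7, 13.4, 0], [0, 0, 0, 0]]]'

```text
t: 8.23
eef_pos: [557.1, 299.1, 257.0]
orientation: [[-0.753, -0.145, 0.642], [-0.106, 0.989, 0.1], [-0.65, 0.007, -0.76]]
force: [0.3, 0.1, -1.1]
finger_gap: 59.8
gripper_force: 30.0
```

```bash
python3 - <<'E'
from h import *
st(); go(530,200,260)
E
```

```text
t 8.2333 p [557.1 299.1 257. ] F [ 0.3  0.1 -1.1] gap 59.8 gf 30.0 q [-1.21  0.29  0.53  2.16  1.07  0.26 -0.01]
[[-0.753 -0.145  0.642]
 [-0.106  0.989  0.1  ]
 [-0.65   0.007 -0.76 ]]
shift [ 28.9 -94.  -29.6] norm 102.7
```

```bash
python3 - <<'E'
import sim
from sim import *
q=np.array([-1.21,.29,.53,2.16,1.07,.26,-.01]);R=fk(q,P,S)[1]
def err(q,p,R):
    f,M=fk(q,P,S); return np.r_[(p-f)/600,Ro.from_matrix(R@M.T).as_rotvec()]
sim.err=err
for route in ([(540,210,150),(530,200,250),(520,100,250),(510,-35,250)],[(540,210,150),(520,200,255),(505,100,255),(505,-35,255)],[(530,200,255),(515,80,255),(510,-35,250)],[(560,240,200),(540,200,180),(525,140,230),(512,60,255),(508,-35,255)]):
    print('route'); run(q,R,[(p,0) for p in route]+[((510,-35,z),0) for z in(220,190,160,130,100)]+[((520,-33,60),0)])
E
```

```text
route
[540 210 150] 0 4 perr 0 rerr 0.0 [-0.76  0.43  0.2   2.26  2.3   0.27 -1.13]
[530 200 250] 0 3 perr 0 rerr 0.0 [-0.86  0.18  0.32  2.26  1.34  0.21 -0.11]
[520 100 250] 0 3 perr 0 rerr 0.0 [ 0.57  0.14 -0.88  2.36  1.66  0.19 -0.15]
[510 -35 250] 0 4 perr 11 rerr 0.7 [ 1.25  0.36 -1.27  2.39  1.98  0.19 -0.08]
[510 -35 220] 0 2 perr 4 rerr 0.2 [ 1.25  0.39 -1.24  2.4   2.05  0.19 -0.12]
[510 -35 190] 0 2 perr 4 rerr 0.2 [ 0.97  0.37 -0.94  2.4   2.63  0.19 -0.72]
[510 -35 160] 0 2 perr 5 rerr 0.5 [ 0.5   0.33 -0.45  2.4   3.28  0.24 -1.44]
[510 -35 130] 0 2 perr 7 rerr 0.6 [ 0.36  0.41 -0.29  2.4   3.33  0.33 -1.5 ]
[510 -35 100] 0 2 perr 8 rerr 0.7 [ 0.31  0.5  -0.24  2.4   3.31  0.42 -1.46]
[520 -33  60] 0 2 perr 4 rerr 0.3 [ 0.26  0.63 -0.19  2.4   3.28  0.56 -1.42]
route
[540 210 150] 0 4 perr 0 rerr 0.0 [-0.76  0.43  0.2   2.26  2.3   0.27 -1.13]
[520 200 255] 0 4 perr 0 rerr 0.0 [-0.88  0.16  0.33  2.28  1.3   0.23 -0.08]
[505 100 255] 0 3 perr 0 rerr 0.0 [ 0.83  0.11 -1.16  2.39  1.6   0.19 -0.09]
[505 -35 255] 0 4 perr 15 rerr 0.8 [ 1.25  0.35 -1.27  2.4   2.    0.19 -
[... 1347 characters left out ...]
25 140 230] 0 3 perr 0 rerr 0.0 [-0.29  0.17 -0.12  2.33  1.82  0.19 -0.44]
[512  60 255] 0 3 perr 3 rerr 0.1 [ 1.04  0.19 -1.27  2.39  1.7   0.19 -0.08]
[508 -35 255] 0 3 perr 14 rerr 0.8 [ 1.25  0.35 -1.27  2.39  1.97  0.19 -0.08]
[510 -35 220] 0 2 perr 4 rerr 0.2 [ 1.25  0.39 -1.24  2.4   2.05  0.19 -0.12]
[510 -35 190] 0 2 perr 4 rerr 0.2 [ 0.97  0.37 -0.94  2.4   2.63  0.19 -0.72]
[510 -35 160] 0 2 perr 5 rerr 0.5 [ 0.5   0.33 -0.45  2.4   3.28  0.24 -1.44]
[510 -35 130] 0 2 perr 7 rerr 0.6 [ 0.36  0.41 -0.29  2.4   3.33  0.33 -1.5 ]
[510 -35 100] 0 2 perr 8 rerr 0.7 [ 0.31  0.5  -0.24  2.4   3.31  0.42 -1.46]
[520 -33  60] 0 2 perr 4 rerr 0.3 [ 0.26  0.63 -0.19  2.4   3.28  0.56 -1.42]
```

>>> apply_moves --targets '[[[5.8, -18.8, -5.9, 0], [5.8, -18.8, -5.9, 0], [5.8, -18.8, -5.9, 0], [5.8, -18.8, -5.9, 0], [5.8, -18.8, -5.9, 0]]]'

```text
t: 8.65
eef_pos: [533.8, 200.3, 265.7]
orientation: [[-0.748, -0.144, 0.648], [-0.101, 0.99, 0.104], [-0.656, 0.012, -0.754]]
force: [0.0, -0.1, 0.2]
finger_gap: 59.7
gripper_force: 30.0
```

>>> apply_moves --targets '[[[3, -14.6, -2.7, 0], [3, -14.6, -2.7, 0], [3, -14.6, -2.7, 0], [3, -14.6, -2.7, 0], [3, -14.6, -2.7, 0]]]'

```text
t: 9.07
eef_pos: [527.1, 142.2, 264.8]
orientation: [[-0.748, -0.143, 0.648], [-0.1, 0.99, 0.103], [-0.656, 0.012, -0.755]]
force: [0.2, 0.1, -0.7]
finger_gap: 60.0
gripper_force: 30.0
```

>>> apply_moves --targets '[[[3, -14.6, -2.7, 0], [3, -14.6, -2.7, 0], [3, -14.6, -2.7, 0]]]'

```text
t: 9.32
eef_pos: [525.4, 124.0, 263.2]
orientation: [[-0.75, -0.143, 0.646], [-0.102, 0.99, 0.101], [-0.654, 0.009, -0.757]]
force: [0.4, 0.2, -1.1]
finger_gap: 59.6
gripper_force: 30.0
```

```bash
python3 - <<'E'
from h import *
st(); go(510,-35,255)
E
```

```text
t 9.3167 p [525.4 124.  263.2] F [ 0.4  0.2 -1.1] gap 59.6 gf 30.0 q [-0.15  0.08 -0.27  2.36  1.5   0.19 -0.14]
[[-0.75  -0.143  0.646]
 [-0.102  0.99   0.101]
 [-0.654  0.009 -0.757]]
shift [  33.2 -155.2  -19.8] norm 160.0
```

>>> apply_moves --targets '[[[2.1, -10.3, -1.3, 0], [2.1, -10.3, -1.3, 0], [2.1, -10.3, -1.3, 0], [2.1, -10.3, -1.3, 0], [2.1, -10.3, -1.3, 0]]]'

```text
t: 9.73
eef_pos: [522.1, 88.2, 259.9]
orientation: [[-0.751, -0.144, 0.644], [-0.105, 0.99, 0.098], [-0.651, 0.006, -0.759]]
force: [0.1, 0.1, -0.8]
finger_gap: 59.8
gripper_force: 30.0
```

>>> apply_moves --targets '[[[2.1, -10.3, -1.3, 0], [2.1, -10.3, -1.3, 0], [2.1, -10.3, -1.3, 0], [2.1, -10.3, -1.3, 0], [2.1, -10.3, -1.3, 0]]]'

```text
t: 10.15
eef_pos: [518.5, 33.9, 255.6]
orientation: [[-0.753, -0.138, 0.644], [-0.102, 0.99, 0.093], [-0.65, 0.005, -0.76]]
force: [0.7, 1.4, -0.7]
finger_gap: 60.0
gripper_force: 30.0
```

>>> apply_moves --targets '[[[2.1, -10.3, -1.3, 0], [2.1, -10.3, -1.3, 0], [2.1, -10.3, -1.3, 0], [2.1, -10.3, -1.3, 0], [2.1, -10.3, -1.3, 0]]]'

```text
t: 10.57
eef_pos: [521.9, -12.5, 241.7]
orientation: [[-0.752, -0.136, 0.645], [-0.105, 0.991, 0.086], [-0.651, -0.003, -0.759]]
force: [-0.0, 0.3, -0.2]
finger_gap: 59.9
gripper_force: 30.0
```

```bash
python3 - <<'E'
from h import *
st(); go(512,-34,255)
E
```

```text
t 10.5667 p [521.9 -12.5 241.7] F [-0.   0.3 -0.2] gap 59.9 gf 30.0 q [ 1.16  0.3  -1.27  2.37  1.79  0.19 -0.01]
[[-0.752 -0.136  0.645]
 [-0.105  0.991  0.086]
 [-0.651 -0.003 -0.759]]
shift [  1.  -20.  -18.3] norm 27.2
```

>>> apply_moves --targets '[[[4.5, -7, -3.7, 0], [4.5, -7, -3.7, 0], [4.5, -7, -3.7, 0], [3, 0, -2, 0], [0, 0, 0, 0]]]'

```text
t: 10.98
eef_pos: [512.1, -32.6, 230.7]
orientation: [[-0.753, -0.131, 0.645], [-0.103, 0.991, 0.081], [-0.65, -0.006, -0.76]]
force: [0.7, -0.4, -1.5]
finger_gap: 59.7
gripper_force: 30.0
```

```bash
cat >> h.py <<'E'
U=np.array([.989,.149,0]);V=np.array([-.149,.989,0]);RM=np.array([571.5,-24.3,0])
def sl(p): d=np.array(p)-RM; return np.round([d@U,d@V,p[2]],1)
def grasp():
    s=r.sense(); return sl(np.array(s['eef_pos'])+6*np.array(s['orientation'])[:,2])
def goS(s_,l,z):
    s=r.sense(); p=RM+s_*U+l*V-6*np.array(s['orientation'])[:,2]; p[2]+=z; return go(*p)
E
python3 - <<'E'
from h import *
st(); print(grasp()); goS(-52,-1,200)
E
```

```text
t 10.9833 p [512.1 -32.6 230.7] F [ 0.7 -0.4 -1.5] gap 59.7 gf 30.0 q [ 1.21  0.32 -1.27  2.39  1.94  0.19 -0.1 ]
[[-0.753 -0.131  0.645]
 [-0.103  0.991  0.081]
 [-0.65  -0.006 -0.76 ]]
[-56.    0.6 226.1]
shift [13.9 -1.4 22.5] norm 26.5
```

>>> apply_moves --targets '[[[9, 0, 9.5, 0], [9, 0, 9.5, 0], [9, 0, 9.5, 0], [9, 0, 9.5, 0], [9, 0, 9.5, 0]]]'

```text
t: 11.4
eef_pos: [526.2, -35.9, 170.3]
orientation: [[-0.763, -0.135, 0.632], [-0.105, 0.991, 0.085], [-0.638, -0.002, -0.77]]
force: [1.0, 0.3, -0.7]
finger_gap: 59.9
gripper_force: 30.0
```

```bash
python3 - <<'E'
from h import *
st(); print(grasp()); goS(-52,-1,130)
E
```

```text
t 11.4 p [526.2 -35.9 170.3] F [ 1.   0.3 -0.7] gap 59.9 gf 30.0 q [ 1.13  0.64 -1.27  2.39  2.07  0.48 -0.09]
[[-0.763 -0.135  0.632]
 [-0.105  0.991  0.085]
 [-0.638 -0.002 -0.77 ]]
[-42.7  -4.8 165.7]
shift [30.   3.8 21.5] norm 37.1
```

>>> apply_moves --targets '[[[10, 1, 7, 0], [10, 1, 7, 0], [10, 1, 7, 0], [0, 0, 0, 0]]]'

```text
t: 11.73
eef_pos: [528.8, -36.9, 136.1]
orientation: [[-0.771, -0.137, 0.623], [-0.104, 0.991, 0.089], [-0.629, 0.004, -0.777]]
force: [0.3, -0.1, -0.1]
finger_gap: 59.2
gripper_force: 30.0
```

```bash
python3 - <<'E'
from h import *
st(); print(grasp()); goS(-40,0,100)
E
```

```text
t 11.7333 p [528.8 -36.9 136.1] F [ 0.3 -0.1 -0.1] gap 59.2 gf 30.0 q [ 1.11  0.8  -1.27  2.39  2.12  0.61 -0.06]
[[-0.771 -0.137  0.623]
 [-0.104  0.991  0.089]
 [-0.629  0.004 -0.777]]
[-40.3  -6.1 131.4]
shift [19.6  6.  24.6] norm 32.0
```

>>> apply_moves --targets '[[[3.2, 1.5, 13.8, 0], [3.2, 1.5, 13.8, 0], [3.2, 1.5, 13.8, 0], [3.2, 1.5, 13.8, 0], [0, 0, 0, 0]]]'

```text
t: 12.15
eef_pos: [553.5, -27.3, 85.9]
orientation: [[-0.77, -0.137, 0.624], [-0.105, 0.991, 0.089], [-0.63, 0.003, -0.777]]
force: [0.1, -0.2, -0.7]
finger_gap: 60.0
gripper_force: 30.0
```

```bash
python3 - <<'E'
from h import *
st(); print(grasp()); goS(14,0,38); snap('wrist','w2')
E
```

```text
t 12.15 p [553.5 -27.3  85.9] F [ 0.1 -0.2 -0.7] gap 60.0 gf 30.0 q [ 1.    0.97 -1.18  2.35  2.26  0.73 -0.1 ]
[[-0.77  -0.137  0.624]
 [-0.105  0.991  0.089]
 [-0.63   0.003 -0.777]]
[-14.5  -0.3  81.2]
shift [ 5.1  0.5 51.5] norm 51.8
```

View pics/w2.png

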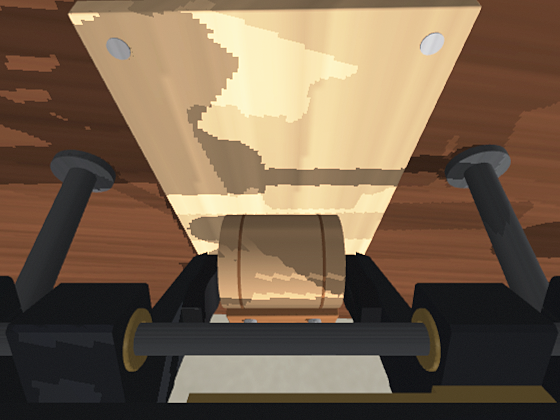

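```bash
python3 - <<'E'
from h import *
for u,v in [(75,13),(480,8),(197,253),(366,253),(119,48),(432,43)]:
    p=px('w2',u,v,12); print(u,v,p,sl(p))
E
```

```text
75 13 [ 474.9 -123.3   12. ] [-110.3  -83.5   12. ]
480 8 [450.4  40.5  12. ] [-110.1   82.1   12. ]
197 253 [699.9 -92.4  12. ] [116.8 -86.5  12. ]
366 253 [677.2  77.1  12. ] [119.6  84.5  12. ]
119 48 [ 487.9 -109.6   12. ] [-95.4 -71.9  12. ]
432 43 [466.5  28.8  12. ] [-95.9  68.2  12. ]
```

>>> apply_moves --targets '[[[1.2, -0.1, 11, -0.2], [1.2, -0.1, 11, -0.2], [1.2, -0.1, 11, -0.2], [0.8, 0, 8, -0.2], [0, 0, 0, 0]]]'

```text
t: 12.62
eef_pos: [575.7, -25.0, 52.3]
orientation: [[-0.767, -0.148, 0.625], [-0.119, 0.989, 0.088], [-0.631, -0.007, -0.776]]
force: [0.3, 0.2, -0.3]
finger_gap: 59.9
gripper_force: 30.0
```

```bash
python3 - <<'E'
from h import *
st(); print(grasp()); goS(15,-1,38)
E
```

```text
t 12.6167 p [575.7 -25.   52.3] F [ 0.3  0.2 -0.3] gap 59.9 gf 30.0 q [ 0.95  1.06 -1.13  2.3   2.34  0.77 -0.09]
[[-0.767 -0.148  0.625]
 [-0.119  0.989  0.088]
 [-0.631 -0.007 -0.776]]
[ 7.8 -1.3 47.7]
shift [ 0.5  0.4 12. ] norm 12.1
```

>>> apply_moves --targets '[[[0, 0.2, 5, 0], [0.5, 0.2, 5, 0], [0, 0, 0, 0]]]'

```text
t: 12.87
eef_pos: [581.2, -23.4, 44.1]
orientation: [[-0.767, -0.148, 0.625], [-0.119, 0.989, 0.088], [-0.631, -0.006, -0.776]]
force: [0.2, -0.4, -0.3]
finger_gap: 59.5
gripper_force: 30.0
```

>>> apply_moves --targets '[[[0.3, 0, 1, 0], [0.3, 0, 0.6, 0], [0, 0, 0, 0]]]'

```text
t: 13.12
eef_pos: [582.2, -22.9, 43.9]
orientation: [[-0.765, -0.149, 0.627], [-0.12, 0.989, 0.089], [-0.633, -0.007, -0.774]]
force: [-2.2, -1.0, 5.1]
finger_gap: 59.9
gripper_force: 30.0
```

>>> apply_moves --targets '[[[0.6, 0, 0.7, 0], [0, 0, 0, 0]]]'

```text
t: 13.28
eef_pos: [582.9, -22.7, 43.8]
orientation: [[-0.764, -0.15, 0.628], [-0.12, 0.989, 0.089], [-0.634, -0.007, -0.773]]
force: [-2.0, -0.8, 9.4]
finger_gap: 59.5
gripper_force: 30.0
```

>>> apply_moves --targets '[[[-0.6, 0, -0.7, 0], [0, 0, 0, 0]]]'

```text
t: 13.45
eef_pos: [582.3, -22.8, 43.9]
orientation: [[-0.765, -0.149, 0.627], [-0.12, 0.989, 0.089], [-0.633, -0.007, -0.774]]
force: [-0.7, -0.6, 6.2]
finger_gap: 59.6
gripper_force: 30.0
```

>>> apply_moves --targets '[[[0, 0, 0, 0], [0, 0, 0, 0], [0, 0, 0, 0]]]' --gripper 80

```text
t: 13.7
eef_pos: [580.9, -23.4, 42.1]
orientation: [[-0.767, -0.148, 0.624], [-0.119, 0.989, 0.089], [-0.63, -0.006, -0.776]]
force: [-0.4, -0.4, 0.6]
finger_gap: 77.7
gripper_force: 0.0
```

```bash
python3 - <<'E'
from h import *
st(); print(grasp()); goS(-15,-1,80); snap('wrist','w3')
E
```

```text
t 13.7 p [580.9 -23.4  42.1] F [-0.4 -0.4  0.6] gap 77.7 gf 0.0 q [ 0.93  1.09 -1.11  2.28  2.35  0.78 -0.1 ]
[[-0.767 -0.148  0.624]
 [-0.119  0.989  0.089]
 [-0.63  -0.006 -0.776]]
[13.2 -0.5 37.4]
shift [ -4.9  -0.8 -50.8] norm 51.1
```

>>> apply_moves --targets '[[[-0.5, 0, -10, 0], [-1, 0, -13, 0], [-1.5, 0, -14, 0], [-1.5, 0, -14, 0], [0, 0, 0, 0]]]'

```text
t: 14.17
eef_pos: [551.8, -27.1, 86.5]
orientation: [[-0.766, -0.15, 0.625], [-0.121, 0.989, 0.089], [-0.631, -0.008, -0.775]]
force: [-0.4, -0.1, -0.4]
finger_gap: 80.2
gripper_force: 0.0
```

```bash
python3 - <<'E'
from h import *
st(); print(grasp()); goS(-40,-1,90); snap('wrist','w4')
E
```

```text
t 14.1667 p [551.8 -27.1  86.5] F [-0.4 -0.1 -0.4] gap 80.2 gf 0.0 q [ 1.    0.96 -1.18  2.36  2.27  0.73 -0.1 ]
[[-0.766 -0.15   0.625]
 [-0.121  0.989  0.089]
 [-0.631 -0.008 -0.775]]
[-16.2   0.1  81.8]
shift [ 13.3  -1.1 -21.4] norm 25.2
```

View pics/w4.png

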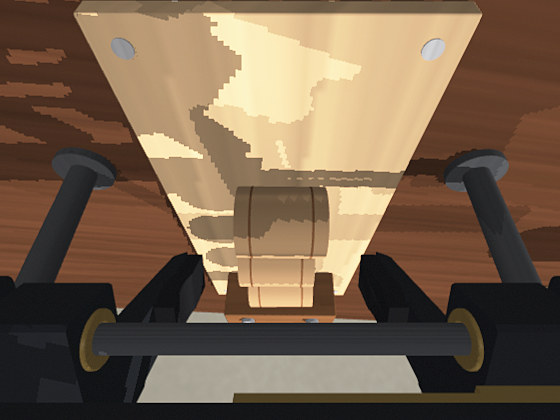

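```bash
python3 - <<'E'
from h import *
print(sl(px('w4',282,220,60)))
import sim
from sim import *
s=r.sense(); q=np.array(s['joints']); R=fk(q,P,S)[1]; off=-6*R[:,2]
def err(q,p,R):
    f,M=fk(q,P,S); return np.r_[(p-f)/600,Ro.from_matrix(R@M.T).as_rotvec()]
sim.err=err
W=[(-42,-1,95),(-55,-100,110),(-90,-170,130),(-125,-255,150),(-125,-255,100),(-125,-255,48)]
B=[(-125,-255,100),(-100,-200,100),(-68,-120,100),(-55,-70,95),(-46,-30,90),(-45,0,80),(-43,0,61),(-20,0,61),(5,0,61)]
run(q,R,[(RM+a*U+b*V+off+[0,0,c],0) for a,b,c in W+B])
g=[go(*(RM+a*U+b*V-6*np.array(s['orientation'])[:,2]+[0,0,c])) for a,b,c in W[:4]]
print(np.diff(g,axis=0).round(1))
E
```

```text
[-25.2   0.6  60. ]
[526. -32. 100.] 0 2 perr 2 rerr 0.1 [ 0.79  0.66 -0.8   2.4   2.68  0.47 -0.67]
[ 528. -132.  115.] 0 3 perr 0 rerr 0.0 [ 1.07  0.65 -0.82  2.33  2.87  0.26 -0.63]
[ 504. -206.  135.] 0 3 perr 0 rerr 0.0 [ 1.46  0.77 -1.06  2.31  2.25  0.19  0.23]
[ 482. -295.  155.] 0 3 perr 0 rerr 0.0 [ 1.71  0.87 -1.18  2.23  1.35  0.22  1.31]
[ 482. -295.  105.] 0 2 perr 0 rerr 0.0 [ 1.65  0.96 -1.08  2.22  1.8   0.2   0.94]
[ 482. -295.   53.] 0 2 perr 0 rerr 0.0 [ 1.65  1.15 -1.08  2.21  2.06  0.32  0.8 ]
[ 482. -295.  105.] 0 2 perr 0 rerr 0.0 [ 1.64  0.95 -1.07  2.22  1.81  0.19  0.92]
[ 499. -237.  105.] 0 2 perr 0 rerr 0.0 [ 1.6   1.05 -1.2   2.29  2.03  0.4   0.66]
[ 518. -153.  105.] 0 3 perr 0 rerr 0.0 [ 1.44  1.11 -1.27  2.36  2.18  0.61  0.38]
[ 524. -102.  100.] 0 2 perr 0 rerr 0.0 [ 1.31  1.12 -1.27  2.4   2.26  0.72  0.2 ]
[527. -61.  95.] 0 2 perr 1 rerr 0.1 [ 1.02  0.82 -0.99  2.4   2.53  0.54 -0.34]
[523. -31.  85.] 0 2 perr 2 rerr 0.1 [ 0.59  0.61 -0.56  2.4   2.93  0.46 -0.98]
[525. -31.  66.] 0 2 perr 0 rerr 0.0 [ 0.48  0.64 -0.45  2.4   3.04  0.51 -1.11]
[548. -28.  66.] 0 2 perr 0 rerr 0.0 [ 0.45  0.65 -0.44  2.35  3.01  0.48 -1.1 ]
[573. -24.  66.] 0 2 perr 0 rerr 0.0 [ 0.41  0.66 -0.42  2.3   2.98  0.44 -1.09]
shift [ 11.8  -0.7 -27.5] norm 30.0
shift [ 12.9 -99.8 -46.7] norm 111.0
shift [  27.8 -170.   -83.9] norm 191.6
shift [  42.7 -255.2 -121. ] norm 285.6
[[  1.1 -99.1 -19.2]
 [ 14.9 -70.2 -37.2]
 [ 14.9 -85.2 -37.1]]
```

>>> apply_moves --targets '[[[5.9, -0.4, -13.7, 0], [5.9, -0.4, -13.7, 0], [0.3, -20, -4, 0], [0.3, -20, -4, 0], [0.3, -20, -4, 0]]]'

```text
t: 14.63
eef_pos: [532.5, -94.0, 107.3]
orientation: [[-0.769, -0.149, 0.621], [-0.119, 0.989, 0.091], [-0.628, -0.004, -0.778]]
force: [1.2, 0.0, -0.8]
finger_gap: 79.7
gripper_force: 0.0
```

>>> apply_moves --targets '[[[0.3, -20, -4, 0], [0.3, -20, -4, 0], [3.7, -17.5, -9.3, 0], [3.7, -17.5, -9.3, 0], [3.7, -17.5, -9.3, 0]]]'

```text
t: 15.05
eef_pos: [514.9, -190.5, 128.7]
orientation: [[-0.769, -0.149, 0.622], [-0.118, 0.989, 0.09], [-0.628, -0.004, -0.778]]
force: [0.8, -0.1, -0.9]
finger_gap: 79.7
gripper_force: 0.0
```

>>> apply_moves --targets '[[[3.7, -17.5, -9.3, 0], [3.7, -20, -9.3, 0], [3.7, -20, -9.3, 0], [3.7, -20, -9.3, 0], [3.7, -20, -9.3, 0]]]'

```text
t: 15.47
eef_pos: [494.3, -263.4, 145.3]
orientation: [[-0.772, -0.147, 0.619], [-0.119, 0.989, 0.086], [-0.624, -0.008, -0.781]]
force: [-0.7, 0.1, -1.4]
finger_gap: 79.7
gripper_force: 0.0
```

```bash
python3 - <<'E'
from h import *
st(); print(grasp()); goS(-125,-255,150); snap('wrist','w5')
E
```

```text
t 15.4667 p [ 494.3 -263.4  145.3] F [-0.7  0.1 -1.4] gap 79.7 gf 0.0 q [ 1.6   0.79 -1.17  2.21  1.32  0.21  1.22]
[[-0.772 -0.147  0.619]
 [-0.119  0.989  0.086]
 [-0.624 -0.008 -0.781]]
[-108.2 -225.1  140.6]
shift [  7.3 -30.1 -17.6] norm 35.7
```

View pics/w5.png

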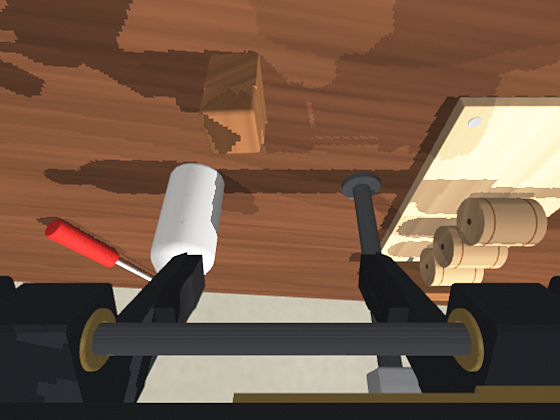

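```bash
python3 - <<'E'
from h import *
a=cv2.imread('pics/w5.png')[40:165,190:280]
cv2.imwrite('pics/c5.png',cv2.resize(a,None,fx=4.5,fy=4.5,interpolation=cv2.INTER_CUBIC))
E
```

```text
(no output)
```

View pics/c5.png

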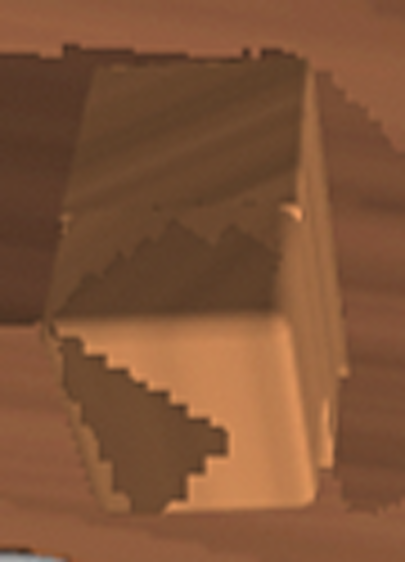

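```bash
python3 - <<'E'
from h import *
c=lambda x,y,z:px('w5',190+x/4.5,40+y/4.5,z)
rl,rr,fl,fr=c(48,322,62),c(281,315,62),c(102,511,62),c(316,503,62)
bl,br=c(96,66,0),c(310,60,0)
for p in(rl,rr,fl,fr,bl,br):print(p,sl(p))
print('widths',np.linalg.norm(rl-rr),np.linalg.norm(fl-fr),np.linalg.norm(rl-fl),np.linalg.norm(rr-fr))
d=fl-rl+fr-rr; print('heading',np.degrees(np.arctan2(d[1],d[0])),'lateral heading',[np.degrees(np.arctan2(*(a-b)[[1,0]]))-90 for a,b in((rr,rl),(fr,fl),(br,bl))])
m=(rl+rr+fl+fr)/4;print('center',m,sl(m))
E
```

```text
[ 468.5 -315.2   62. ] [-145.2 -272.4   62. ]
[ 462.8 -285.4   62. ] [-146.4 -242.    62. ]
[ 502.9 -309.3   62. ] [-110.3 -271.6   62. ]
[ 496.2 -277.8   62. ] [-112.2 -239.5   62. ]
[ 470.6 -317.1    0. ] [-143.4 -274.5    0. ]
[ 464.6 -284.4    0. ] [-144.5 -241.3    0. ]
widths 30.340237309553142 32.20465804817682 34.90229218833626 34.253758917818026
heading 11.261170120250148 lateral heading [np.float64(10.828466668181832), np.float64(12.007775912734843), np.float64(10.397333522436341)]
center [ 482.6   -296.925   62.   ] [-128.5 -256.4   62. ]
```

>>> apply_moves --targets '[[[10.1, -7.9, 5, 0], [10.1, -7.9, 5, 0], [10.1, -7.9, 5, 0], [10.1, -7.9, 5, 0], [0, 0, 0, 0]]]'

```text
t: 15.93
eef_pos: [479.1, -298.7, 102.4]
orientation: [[-0.774, -0.143, 0.617], [-0.116, 0.99, 0.084], [-0.623, -0.006, -0.782]]
force: [0.4, -1.1, -0.6]
finger_gap: 80.2
gripper_force: 0.0
```

```bash
python3 - <<'E'
from h import *
st(); print(grasp()); goS(-127.5,-256.7,48)
E
```

```text
t 15.9333 p [ 479.1 -298.7  102.4] F [ 0.4 -1.1 -0.6] gap 80.2 gf 0.0 q [ 1.63  0.9  -1.11  2.18  1.44  0.21  1.23]
[[-0.774 -0.143  0.617]
 [-0.116  0.99   0.084]
 [-0.623 -0.006 -0.782]]
[-128.5 -257.6   97.7]
shift [30.2  1.1 39.5] norm 49.8
```

>>> apply_moves --targets '[[[7.5, 0.3, 9.9, 0], [7.5, 0.3, 9.9, 0], [7.5, 0.3, 9.9, 0], [7.5, 0.3, 9.9, 0], [0, 0, 0, 0]]]'

```text
t: 16.35
eef_pos: [481.3, -295.1, 53.6]
orientation: [[-0.772, -0.146, 0.618], [-0.117, 0.989, 0.087], [-0.624, -0.005, -0.781]]
force: [0.6, 0.1, 0.2]
finger_gap: 80.1
gripper_force: 0.0
```

```bash
python3 - <<'E'
from h import *
st(); print(grasp()); goS(-127.5,-256.7,48)
E
```

```text
t 16.35 p [ 481.3 -295.1   53.6] F [0.6 0.1 0.2] gap 80.1 gf 0.0 q [ 1.62  1.05 -1.1   2.18  1.82  0.28  0.95]
[[-0.772 -0.146  0.618]
 [-0.117  0.989  0.087]
 [-0.624 -0.005 -0.781]]
[-125.8 -254.4   48.9]
shift [ 1.9 -2.4 -0.4] norm 3.1
```

>>> apply_moves --targets '[[[1.5, -2.4, 0, 0], [0, 0, 0, 0]]]'

```text
t: 16.52
eef_pos: [481.3, -299.0, 55.2]
orientation: [[-0.771, -0.146, 0.62], [-0.119, 0.989, 0.085], [-0.625, -0.009, -0.78]]
force: [-0.9, -0.6, 0.1]
finger_gap: 80.1
gripper_force: 0.0
```

>>> apply_moves --targets '[[[0, 0, 0, 0], [0, 0, 0, 0], [0, 0, 0, 0], [0, 0, 0, 0], [0, 0, 0, 0]]]' --gripper 24 --grip_force 40

```text
t: 16.93
eef_pos: [480.9, -299.1, 54.7]
orientation: [[-0.772, -0.146, 0.619], [-0.12, 0.989, 0.084], [-0.625, -0.009, -0.781]]
force: [0.1, -0.2, 0.3]
finger_gap: 48.7
gripper_force: 0.0
```

>>> apply_moves --targets '[[[0, 0, 0, 0], [0, 0, 0, 0], [0, 0, 0, 0], [0, 0, 0, 0]]]'

```text
t: 17.27
eef_pos: [480.9, -299.0, 54.5]
orientation: [[-0.772, -0.146, 0.619], [-0.119, 0.989, 0.085], [-0.625, -0.008, -0.781]]
force: [-1.3, 0.2, 0.5]
finger_gap: 33.1
gripper_force: 39.8
```

```bash
python3 - <<'E'
from h import *
s=st(); print(grasp(),s['moment']); goS(-127.5,-254,110); goS(-100,-200,110);goS(-70,-120,110)
E
```

```text
t 17.2667 p [ 480.9 -299.    54.5] F [-1.3  0.2  0.5] gap 33.1 gf 39.8 q [ 1.62  1.05 -1.09  2.17  1.81  0.28  0.97]
[[-0.772 -0.146  0.619]
 [-0.119  0.989  0.085]
 [-0.625 -0.008 -0.781]]
[-126.8 -258.2   49.8] [-0.08410718  0.60137271 -0.03958065]
shift [-37.    3.6 -47.5] norm 60.3
shift [-58.7  57.7 -30.7] norm 87.8
shift [-82.3 137.8 -12.6] norm 161.0
```

>>> apply_moves --targets '[[[-3.7, 0, -4.8, 0], [-8.3, 0.8, -10.7, 0], [-8.3, 0.8, -10.7, 0], [-8.3, 0.8, -10.7, 0], [-8.3, 1, -10.6, 0]]]'

```text
t: 17.68
eef_pos: [479.0, -294.9, 114.8]
orientation: [[-0.772, -0.147, 0.618], [-0.12, 0.989, 0.085], [-0.624, -0.008, -0.782]]
force: [0.2, -0.1, -1.6]
finger_gap: 33.0
gripper_force: 39.8
```

>>> apply_moves --targets '[[[-5.4, 13.5, 4.2, 0], [-5.4, 13.5, 4.2, 0], [-5.4, 13.5, 4.2, 0], [-5.4, 13.5, 4.2, 0], [0, 0, 0, 0]]]'

```text
t: 18.1
eef_pos: [498.8, -234.1, 114.6]
orientation: [[-0.771, -0.151, 0.619], [-0.122, 0.989, 0.089], [-0.625, -0.007, -0.78]]
force: [-0.2, 0.9, -2.0]
finger_gap: 33.1
gripper_force: 39.8
```

```bash
python3 - <<'E'
from h import *
s=st(); print(grasp()); goS(-72,-120,105);goS(-62,-95,105);goS(-45,-20,95)
E
```

```text
t 18.1 p [ 498.8 -234.1  114.6] F [-0.2  0.9 -2. ] gap 33.1 gf 39.8 q [ 1.56  0.91 -1.2   2.25  1.79  0.31  0.78]
[[-0.771 -0.151  0.619]
 [-0.122  0.989  0.089]
 [-0.625 -0.007 -0.78 ]]
[ -99.5 -196.7  109.9]
shift [-18.8  76.6  20.7] norm 81.5
shift [-26.7 101.6  26.8] norm 108.4
shift [-34.2 176.6  45. ] norm 185.4
```

>>> apply_moves --targets '[[[-3.8, 15.3, 4.1, 0], [-3.8, 15.3, 4.1, 0], [-3.8, 15.3, 4.1, 0], [-3.8, 15.3, 4.1, 0], [-3.8, 15.3, 4.1, 0]]]'

```text
t: 18.52
eef_pos: [514.3, -158.3, 109.1]
orientation: [[-0.773, -0.145, 0.618], [-0.118, 0.989, 0.084], [-0.624, -0.008, -0.782]]
force: [-0.1, 0.1, -1.9]
finger_gap: 33.6
gripper_force: 39.8
```

>>> apply_moves --targets '[[[-4, 12.5, 3, 0], [-4, 12.5, 3, 0], [0, 0, 0, 0]]]'

```text
t: 18.77
eef_pos: [520.8, -129.5, 109.8]
orientation: [[-0.772, -0.15, 0.618], [-0.122, 0.989, 0.088], [-0.624, -0.007, -0.781]]
force: [-0.2, -0.5, -1.6]
finger_gap: 33.5
gripper_force: 39.8
```

```bash
python3 - <<'E'
from h import *
s=st(); print(grasp()); goS(-47,-20,95);goS(-47,-1,80)
E
```

```text
t 18.7667 p [ 520.8 -129.5  109.8] F [-0.2 -0.5 -1.6] gap 33.5 gf 39.8 q [ 1.34  0.93 -1.25  2.34  2.11  0.52  0.26]
[[-0.772 -0.15   0.618]
 [-0.122  0.989  0.088]
 [-0.624 -0.007 -0.781]]
[-62.  -96.5 105.1]
shift [-5.9 76.6 16.9] norm 78.6
shift [ 3.4 95.7 28.5] norm 99.9
```

>>> apply_moves --targets '[[[-1, 15.3, 3.2, 0], [-1, 15.3, 3.2, 0], [-1, 15.3, 3.2, 0], [-1, 15.3, 3.2, 0], [-1, 15.3, 3.2, 0]]]'

```text
t: 19.18
eef_pos: [525.1, -55.7, 99.1]
orientation: [[-0.774, -0.146, 0.616], [-0.12, 0.989, 0.083], [-0.622, -0.009, -0.783]]
force: [-0.3, 1.2, -1.7]
finger_gap: 33.3
gripper_force: 39.8
```

>>> apply_moves --targets '[[[3.3, 6.5, 3.6, 0], [3.3, 6.5, 3.6, 0], [3.3, 6, 3.6, 0], [0, 0, 0, 0]]]'

```text
t: 19.52
eef_pos: [528.0, -37.9, 83.7]
orientation: [[-0.777, -0.148, 0.612], [-0.12, 0.989, 0.088], [-0.618, -0.005, -0.786]]
force: [-0.4, -0.1, -1.9]
finger_gap: 33.6
gripper_force: 39.8
```

```bash
python3 - <<'E'
from h import *
s=st(); print(grasp()); goS(-48,-0.8,66);goS(-46,-0.8,62.3)
E
```

```text
t 19.5167 p [528.  -37.9  83.7] F [-0.4 -0.1 -1.9] gap 33.6 gf 39.8 q [ 1.09  1.04 -1.27  2.39  2.22  0.79  0.02]
[[-0.777 -0.148  0.612]
 [-0.12   0.989  0.088]
 [-0.618 -0.005 -0.786]]
[-41.3  -7.   79. ]
shift [13.3  6.2  6. ] norm 15.9
shift [14.   6.2 10.2] norm 18.4
```

>>> apply_moves --targets '[[[4.4, 2, 1, 0], [4.4, 2, 1, 0], [4.4, 2, 1, 0], [0, 0, 0, 0]]]'

```text
t: 19.85
eef_pos: [526.9, -35.1, 73.3]
orientation: [[-0.779, -0.149, 0.609], [-0.119, 0.989, 0.089], [-0.615, -0.004, -0.788]]
force: [-0.7, -0.9, -1.7]
finger_gap: 33.2
gripper_force: 39.8
```

```bash
python3 - <<'E'
from h import *
s=st(); print(grasp()); goS(-46,-0.8,62.3); snap('scene','s2')
a=cv2.imread('pics/s2.png')[180:300,235:340]
cv2.imwrite('pics/s2c.png',cv2.resize(a,None,fx=5,fy=5,interpolation=cv2.INTER_CUBIC))
E
```

```text
t 19.85 p [526.9 -35.1  73.3] F [-0.7 -0.9 -1.7] gap 33.2 gf 39.8 q [ 1.09  1.09 -1.27  2.39  2.23  0.83  0.03]
[[-0.779 -0.149  0.609]
 [-0.119  0.989  0.089]
 [-0.615 -0.004 -0.788]]
[-42.   -4.1  68.6]
shift [7.  3.3 2.5] norm 8.1
```

View pics/s2c.png

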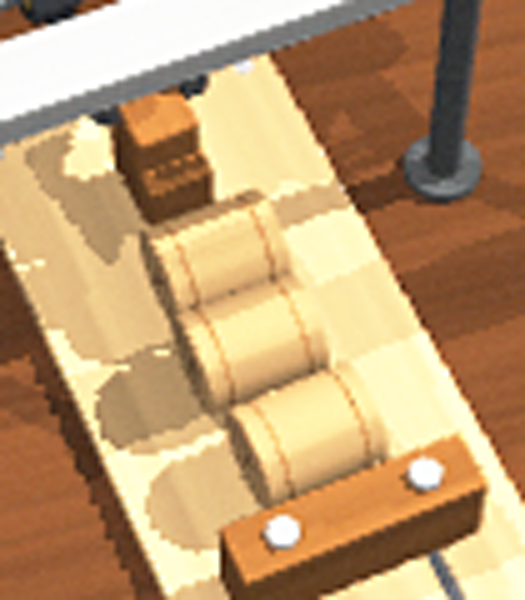

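```bash
python3 - <<'E'
from h import *
for n,x,y in(('c',217,250),('b',254,343),('a',308,431)): print(n,sl(px('s2',235+x/5,180+y/5,37)))
# axis ends: red ring centres on the upper surface
for n,a,b in(('c',(183,262),(262,232)),('b',(218,355),(298,320)),('a',(270,445),(352,410))):
    p,q=[px('s2',235+x/5,180+y/5,55) for x,y in(a,b)]; print(n,sl(p),sl(q))
E
```

```text
c [23.6  5.2 37. ]
b [78.7  0.3 37. ]
a [131.9   4.   37. ]
c [ 34.1 -16.9  55. ] [33.6 24.5 55. ]
b [ 87.6 -22.   55. ] [85.4 19.8 55. ]
a [140.2 -19.3  55. ] [138.9  22.4  55. ]
```

>>> apply_moves --targets '[[[1.1, 1.1, 1.5, 0], [1.1, 1.1, 1.5, 0], [1.2, 1.1, 1.4, 0], [0, 0, 0, 0]]]'

```text
t: 20.23
eef_pos: [527.2, -31.3, 68.2]
orientation: [[-0.779, -0.15, 0.609], [-0.12, 0.989, 0.089], [-0.616, -0.004, -0.788]]
force: [-0.2, 0.8, -1.3]
finger_gap: 33.4
gripper_force: 39.8
```

```bash
python3 - <<'E'
from h import *
s=st(); print(grasp()); goS(-42,-0.7,61.5)
E
```

```text
t 20.2333 p [527.2 -31.3  68.2] F [-0.2  0.8 -1.3] gap 33.4 gf 39.8 q [ 1.08  1.11 -1.27  2.4   2.25  0.85  0.03]
[[-0.779 -0.15   0.609]
 [-0.12   0.989  0.089]
 [-0.616 -0.004 -0.788]]
[-41.2  -0.3  63.5]
shift [ 1.9 -0.4  1. ] norm 2.2
```

>>> apply_moves --targets '[[[0.5, 0, 0.6, 0], [0.5, 0, 0.6, 0], [0, 0, 0, 0]]]'

```text
t: 20.48
eef_pos: [527.4, -31.5, 67.0]
orientation: [[-0.778, -0.15, 0.61], [-0.12, 0.989, 0.089], [-0.616, -0.004, -0.788]]
force: [-0.1, 1.0, -2.0]
finger_gap: 32.9
gripper_force: 39.8
```

>>> apply_moves --targets '[[[0.4, 0, 0.5, 0], [0, 0, 0, 0]]]'

```text
t: 20.65
eef_pos: [527.4, -31.5, 66.6]
orientation: [[-0.778, -0.15, 0.61], [-0.121, 0.989, 0.089], [-0.617, -0.004, -0.787]]
force: [-0.4, 0.1, 0.6]
finger_gap: 33.4
gripper_force: 39.8
```

>>> apply_moves --targets '[[[0.4, 0, 0.5, 0], [0, 0, 0, 0]]]'

```text
t: 20.82
eef_pos: [527.6, -31.3, 66.4]
orientation: [[-0.777, -0.15, 0.611], [-0.121, 0.989, 0.089], [-0.617, -0.005, -0.787]]
force: [-3.8, -0.6, 5.6]
finger_gap: 33.5
gripper_force: 39.8
```

```bash
python3 - <<'E'
from h import *
s=st(); print(grasp(),s['moment'])
E
```

```text
t 20.8167 p [527.6 -31.3  66.4] F [-3.8 -0.6  5.6] gap 33.5 gf 39.8 q [ 1.08  1.12 -1.26  2.4   2.26  0.86  0.03]
[[-0.777 -0.15   0.611]
 [-0.121  0.989  0.089]
 [-0.617 -0.005 -0.787]]
[-40.8  -0.4  61.7] [-0.18139656  0.36771274 -0.12667265]
```

>>> apply_moves --targets '[[[-0.2, 0, -0.25, 0], [-1.6, 0, 1.2, 0], [-1.6, 0, 1.2, 0], [-1.6, 0, 1.2, 0], [0, 0, 0, 0]]]'

```text
t: 21.23
eef_pos: [533.7, -30.4, 66.5]
orientation: [[-0.778, -0.15, 0.61], [-0.121, 0.989, 0.089], [-0.617, -0.004, -0.787]]
force: [-1.1, 0.4, 3.0]
finger_gap: 33.5
gripper_force: 39.8
```

>>> apply_moves --targets '[[[-1.6, 0, 1.2, 0], [-1.6, 0, 1.2, 0], [-1.6, 0, 1.2, 0], [0, 0, 0, 0]]]'

```text
t: 21.57
eef_pos: [539.5, -29.5, 66.5]
orientation: [[-0.778, -0.15, 0.61], [-0.121, 0.989, 0.089], [-0.616, -0.004, -0.787]]
force: [-1.7, 1.4, 3.2]
finger_gap: 33.5
gripper_force: 39.8
```

```bash
python3 - <<'E'
from h import *
s=st(); print(grasp(), 'Fs',np.array(s['force'])@U)
E
```

```text
t 21.5667 p [539.5 -29.5  66.5] F [-1.7  1.4  3.2] gap 33.5 gf 39.8 q [ 1.06  1.12 -1.26  2.37  2.24  0.85  0.04]
[[-0.778 -0.15   0.61 ]
 [-0.121  0.989  0.089]
 [-0.616 -0.004 -0.787]]
[-28.7  -0.4  61.8] Fs -1.4860455642897072
```

>>> apply_moves --targets '[[[-1.2, 0, 0.9, 0], [-1.2, 0, 0.9, 0], [-1.2, 0, 0.9, 0], [-1.2, 0, 0.9, 0], [0, 0, 0, 0]]]'

```text
t: 21.98
eef_pos: [545.2, -28.7, 66.5]
orientation: [[-0.778, -0.15, 0.61], [-0.12, 0.989, 0.089], [-0.616, -0.004, -0.788]]
force: [-1.6, 0.5, 3.4]
finger_gap: 33.4
gripper_force: 39.8
```

>>> apply_moves --targets '[[[-0.8, 0, 0.6, 0], [-0.8, 0, 0.6, 0], [-0.8, 0, 0.6, 0], [-0.8, 0, 0.6, 0], [0, 0, 0, 0]]]'

```text
t: 22.4
eef_pos: [549.0, -28.2, 66.5]
orientation: [[-0.778, -0.15, 0.61], [-0.12, 0.989, 0.089], [-0.616, -0.004, -0.788]]
force: [-3.0, 0.4, 3.1]
finger_gap: 33.3
gripper_force: 39.8
```

>>> apply_moves --targets '[[[-0.8, 0, 0.6, 0], [-0.8, 0, 0.6, 0], [-0.8, 0, 0.6, 0], [0, 0, 0, 0]]]'

```text
t: 22.73
eef_pos: [552.0, -27.8, 66.5]
orientation: [[-0.779, -0.15, 0.61], [-0.12, 0.989, 0.089], [-0.616, -0.004, -0.788]]
force: [-2.6, 0.5, 2.8]
finger_gap: 33.5
gripper_force: 39.8
```

```bash
python3 - <<'E'
from h import *
s=st(); print(grasp(), 'Fs',np.array(s['force'])@U)
E
```

```text
t 22.7333 p [552.  -27.8  66.5] F [-2.6  0.5  2.8] gap 33.5 gf 39.8 q [ 1.04  1.12 -1.25  2.34  2.23  0.84  0.05]
[[-0.779 -0.15   0.61 ]
 [-0.12   0.989  0.089]
 [-0.616 -0.004 -0.788]]
[-16.2  -0.6  61.8] Fs -2.5253519232170962
```

>>> apply_moves --targets '[[[-0.6, 0, 0.46, 0], [-0.6, 0, 0.46, 0], [-0.6, 0, 0.46, 0], [0, 0, 0, 0]]]'

```text
t: 23.07
eef_pos: [553.7, -27.4, 66.5]
orientation: [[-0.779, -0.15, 0.609], [-0.121, 0.989, 0.089], [-0.616, -0.004, -0.788]]
force: [-6.5, -0.8, 7.0]
finger_gap: 33.1
gripper_force: 39.9
```

>>> apply_moves --targets '[[[-0.4, 0, 0.3, 0], [0, 0, 0, 0]]]'

```text
t: 23.23
eef_pos: [554.1, -27.3, 66.5]
orientation: [[-0.779, -0.15, 0.609], [-0.121, 0.989, 0.089], [-0.616, -0.004, -0.788]]
force: [-7.3, -0.9, 8.8]
finger_gap: 33.4
gripper_force: 39.9
```

>>> apply_moves --targets '[[[-0.5, 0, 0.3, 0], [0, 0, 0, 0]]]'

```text
t: 23.4
eef_pos: [554.6, -27.2, 66.6]
orientation: [[-0.779, -0.15, 0.609], [-0.121, 0.989, 0.089], [-0.616, -0.004, -0.788]]
force: [-6.7, -0.4, 7.3]
finger_gap: 33.2
gripper_force: 39.9
```

>>> apply_moves --targets '[[[-0.9, 0, 0.35, 0], [-0.7, 0, 0.45, 0], [0, 0, 0, 0]]]'

```text
t: 23.65
eef_pos: [556.3, -26.9, 66.7]
orientation: [[-0.779, -0.15, 0.609], [-0.121, 0.989, 0.089], [-0.615, -0.004, -0.788]]
force: [-6.6, -0.9, 5.8]
finger_gap: 33.2
gripper_force: 39.9
```

>>> apply_moves --targets '[[[-0.8, 0, 0.55, 0], [-0.8, 0, 0.6, 0], [0, 0, 0, 0]]]'

```text
t: 23.9
eef_pos: [558.3, -26.6, 66.8]
orientation: [[-0.779, -0.15, 0.609], [-0.121, 0.989, 0.089], [-0.615, -0.004, -0.788]]
force: [-5.4, 0.6, 4.8]
finger_gap: 33.4
gripper_force: 39.9
```

>>> apply_moves --targets '[[[-0.8, 0, 0.6, 0], [-0.8, 0, 0.6, 0], [0, 0, 0, 0]]]'

```text
t: 24.15
eef_pos: [560.2, -26.3, 66.8]
orientation: [[-0.779, -0.15, 0.609], [-0.121, 0.989, 0.089], [-0.615, -0.004, -0.788]]
force: [-4.6, 0.2, 4.5]
finger_gap: 33.4
gripper_force: 39.9
```

>>> apply_moves --targets '[[[-0.8, 0, 0.6, 0], [-0.8, 0, 0.6, 0], [0, 0, 0, 0]]]'

```text
t: 24.4
eef_pos: [562.2, -26.0, 66.8]
orientation: [[-0.779, -0.15, 0.609], [-0.121, 0.989, 0.089], [-0.615, -0.004, -0.788]]
force: [-5.1, -0.3, 4.3]
finger_gap: 33.3
gripper_force: 39.9
```

>>> apply_moves --targets '[[[-0.8, 0, 0.6, 0], [-0.8, 0, 0.6, 0], [0, 0, 0, 0]]]'

```text
t: 24.65
eef_pos: [564.2, -25.7, 66.8]
orientation: [[-0.779, -0.15, 0.609], [-0.121, 0.989, 0.089], [-0.615, -0.004, -0.788]]
force: [-5.2, 0.4, 4.5]
finger_gap: 33.3
gripper_force: 39.9
```

>>> apply_moves --targets '[[[-0.8, 0, 0.6, 0], [-0.8, 0, 0.6, 0], [0, 0, 0, 0]]]'

```text
t: 24.9
eef_pos: [566.2, -25.4, 66.8]
orientation: [[-0.779, -0.15, 0.609], [-0.12, 0.989, 0.089], [-0.615, -0.004, -0.788]]
force: [-4.7, 0.2, 4.6]
finger_gap: 33.8
gripper_force: 39.9
```

>>> apply_moves --targets '[[[-0.8, 0, 0.6, 0], [-0.8, 0, 0.6, 0], [0, 0, 0, 0]]]'

```text
t: 25.15
eef_pos: [568.1, -25.1, 66.9]
orientation: [[-0.779, -0.15, 0.609], [-0.12, 0.989, 0.089], [-0.615, -0.004, -0.788]]
force: [-5.1, -0.6, 4.2]
finger_gap: 33.5
gripper_force: 39.9
```

>>> apply_moves --targets '[[[-0.8, 0, 0.6, 0], [-0.8, 0, 0.6, 0], [0, 0, 0, 0]]]'

```text
t: 25.4
eef_pos: [570.1, -24.8, 66.9]
orientation: [[-0.779, -0.15, 0.609], [-0.12, 0.989, 0.089], [-0.615, -0.004, -0.788]]
force: [-4.6, 0.1, 4.4]
finger_gap: 33.4
gripper_force: 39.9
```

>>> apply_moves --targets '[[[-0.8, 0, 0.6, 0], [-0.8, 0, 0.6, 0], [0, 0, 0, 0]]]'

```text
t: 25.65
eef_pos: [572.1, -24.6, 66.9]
orientation: [[-0.779, -0.15, 0.609], [-0.12, 0.989, 0.089], [-0.615, -0.004, -0.789]]
force: [-5.6, -0.2, 3.7]
finger_gap: 33.2
gripper_force: 39.9
```

>>> apply_moves --targets '[[[-0.8, 0, 0.6, 0], [-0.8, 0, 0.6, 0], [0, 0, 0, 0]]]'

```text
t: 25.9
eef_pos: [572.5, -24.1, 66.7]
orientation: [[-0.78, -0.15, 0.607], [-0.121, 0.989, 0.089], [-0.614, -0.004, -0.79]]
force: [-14.5, -1.9, 12.8]
finger_gap: 33.5
gripper_force: 39.9
```

>>> apply_moves --targets '[[[-0.7, 0, -0.1, 0], [0, 0, 0, 0]]]'

```text
t: 26.07
eef_pos: [572.7, -24.1, 66.9]
orientation: [[-0.781, -0.15, 0.607], [-0.121, 0.989, 0.089], [-0.613, -0.004, -0.79]]
force: [-14.5, -2.7, 10.9]
finger_gap: 33.5
gripper_force: 39.9
```

>>> apply_moves --targets '[[[0.2, 0, -0.5, 0], [0.2, 0, -0.5, 0], [0, 0, 0, 0]]]'

```text
t: 26.32
eef_pos: [572.7, -24.4, 67.3]
orientation: [[-0.78, -0.15, 0.607], [-0.12, 0.989, 0.089], [-0.614, -0.003, -0.79]]
force: [-6.7, 0.3, 3.3]
finger_gap: 33.4
gripper_force: 39.9
```

>>> apply_moves --targets '[[[0, 0, 0, 0], [0, 0, 0, 0], [0, 0, 0, 0], [0, 0, 0, 0], [0, 0, 0, 0]]]' --gripper 70

```text
t: 26.73
eef_pos: [574.7, -24.6, 68.5]
orientation: [[-0.778, -0.149, 0.61], [-0.12, 0.989, 0.089], [-0.616, -0.004, -0.788]]
force: [-0.2, 0.4, 0.6]
finger_gap: 64.2
gripper_force: 0.0
```

```bash
python3 - <<'E'
from h import *
s=st(); print(grasp()); goS(-38,-0.5,100); c=snap('scene','s3')
E
```

```text
t 26.7333 p [574.7 -24.6  68.5] F [-0.2  0.4  0.6] gap 64.2 gf 0.0 q [ 1.01  1.11 -1.25  2.29  2.2   0.82  0.07]
[[-0.778 -0.149  0.61 ]
 [-0.12   0.989  0.089]
 [-0.616 -0.004 -0.788]]
[ 6.8 -0.8 63.8]
shift [ 13.    0.2 -56.1] norm 57.6
```

>>> apply_moves --targets '[[[0.5, 0, -6, 0], [2.5, 0, -12, 0], [2.5, 0, -12, 0], [2.5, 0, -12, 0], [2.5, 0, -12, 0]]]'

```text
t: 27.2
eef_pos: [532.5, -30.4, 105.1]
orientation: [[-0.778, -0.15, 0.61], [-0.12, 0.989, 0.089], [-0.616, -0.004, -0.788]]
force: [-0.3, -0.0, 0.6]
finger_gap: 70.1
gripper_force: 0.0
```

>>> apply_moves --targets '[[[0, 0, 0, 0], [0, 0, 0, 0]]]'

```text
t: 27.37
eef_pos: [533.3, -31.0, 105.0]
orientation: [[-0.778, -0.15, 0.61], [-0.122, 0.989, 0.087], [-0.616, -0.006, -0.787]]
force: [0.7, -0.1, 0.7]
finger_gap: 69.7
gripper_force: 0.0
```

```bash
python3 - <<'E'
from h import *
s=st(); print(grasp()); snap('scene','s4'); snap('wrist','w6')
a,b=[cv2.imread(f'pics/{n}.png') for n in('s3','s4')]
# change of row region between release and retreat
d=cv2.absdiff(a,b).max(2)[215:300,255:335]; print('changed px in row region',(d>25).sum())
# profile along the row: dark gaps in grey along board line in s4
c=np.load('pics/s4.npz'); Pi=np.linalg.inv(c['pose'])
for z in(37,):
  out=[]
  for s_ in range(-40,205,5):
    p=RM+s_*U-0.5*V+[0,0,62 if s_<200 else 62]; q=Pi@np.r_[p,1]; u=c['fx']*q[0]/q[2]+c['cx'];v=c['fy']*q[1]/q[2]+c['cy']; out.append((s_,int(u),int(v),b[int(v),int(u)].tolist()))
  print(out[::3])
E
```

```text
t 27.3667 p [533.3 -31.  105. ] F [ 0.7 -0.1  0.7] gap 69.7 gf 0.0 q [ 1.06  0.93 -1.25  2.38  2.16  0.71 -0.02]
[[-0.778 -0.15   0.61 ]
 [-0.122  0.989  0.087]
 [-0.616 -0.006 -0.787]]
[-35.1  -1.  100.3]
changed px in row region 464
[(-40, 265, 205, [194, 248, 255]), (-25, 268, 209, [187, 248, 255]), (-10, 270, 214, [53, 102, 160]), (5, 273, 219, [54, 103, 163]), (20, 275, 223, [63, 125, 197]), (35, 278, 228, [61, 118, 190]), (50, 280, 233, [39, 64, 102]), (65, 283, 238, [144, 217, 249]), (80, 285, 243, [163, 236, 254]), (95, 288, 248, [108, 164, 213]), (110, 291, 253, [174, 243, 255]), (125, 293, 259, [171, 241, 254]), (140, 296, 264, [134, 200, 241]), (155, 299, 269, [154, 229, 254]), (170, 302, 275, [172, 242, 255]), (185, 305, 280, [148, 223, 251]), (200, 308, 286, [74, 144, 227])]
```

```bash
python3 - <<'E'
from h import *
a,b,o=[cv2.cvtColor(cv2.imread(f'pics/{n}.png'),cv2.COLOR_BGR2GRAY).astype(np.float32) for n in('s3','s4','scene1')]
for n,(x,y,w,h) in dict(chock=(264,208,20,26),c=(268,230,26,20),b=(276,244,26,20),a=(286,260,26,20),fence=(290,272,55,25),mug=(400,180,45,55),glue=(128,235,35,50)).items():
    i=o if n in('mug','glue') else a
    m=cv2.matchTemplate(b[y-4:y+h+4,x-4:x+w+4],i[y:y+h,x:x+w],cv2.TM_CCOEFF_NORMED); print(n,np.array(np.unravel_index(m.argmax(),m.shape))-4,m.max().round(3))
# spacing: rings of rounds repeat: match c-patch along the row
P=np.load('pics/s4.npz'); t=b[252:268,284:300]
im=cv2.imread('pics/s4.png'); hsv=cv2.cvtColor(im,cv2.COLOR_BGR2HSV)
Pi=np.linalg.inv(P['pose'])
for l in(-12,-0.5,11):
  pr=[]
  for s_ in np.arange(30,205,2.5):
    q=Pi@np.r_[RM+s_*U+l*V+[0,0,56],1]; pr.append(int(cv2.getRectSubPix(b,(1,1),(float(P['fx']*q[0]/q[2]+P['cx']),float(P['fy']*q[1]/q[2]+P['cy'])))[0,0]))
  print(l,pr)
E
```

```text
chock [0 0] 0.989
c [0 0] 0.985
b [0 0] 0.999
a [0 0] 0.999
fence [0 0] 0.999
mug [0 0] 0.997
glue [0 0] 0.974
-12 [167, 189, 149, 158, 133, 97, 89, 171, 194, 204, 210, 215, 217, 221, 223, 225, 227, 236, 235, 230, 225, 219, 204, 185, 174, 160, 164, 203, 223, 233, 238, 237, 236, 236, 237, 237, 236, 235, 232, 228, 225, 217, 205, 194, 180, 157, 159, 208, 227, 231, 232, 236, 236, 238, 238, 238, 238, 236, 233, 229, 224, 217, 202, 163, 162, 163, 162, 158, 157, 154]
-0.5 [127, 140, 139, 142, 144, 98, 107, 180, 194, 201, 209, 215, 217, 220, 222, 223, 231, 235, 232, 229, 224, 216, 200, 183, 170, 159, 162, 208, 224, 233, 238, 237, 236, 236, 237, 237, 237, 234, 231, 227, 222, 215, 206, 191, 177, 153, 171, 210, 227, 231, 232, 235, 236, 237, 238, 237, 235, 235, 232, 228, 222, 215, 202, 165, 162, 163, 164, 158, 156, 156]
11 [147, 153, 152, 155, 154, 91, 112, 171, 195, 201, 209, 215, 219, 221, 223, 223, 223, 232, 232, 229, 224, 218, 197, 181, 171, 159, 170, 212, 223, 235, 238, 237, 236, 237, 237, 237, 236, 234, 230, 226, 222, 215, 205, 191, 178, 153, 180, 214, 228, 230, 232, 234, 234, 238, 237, 238, 236, 235, 232, 228, 222, 214, 198, 166, 163, 164, 164, 158, 158, 156]
```

```bash
python3 -c "
from workcell import r
print(r.sign_off())"
```

```text
the job is handed in; nothing more can be done
None
```

The job is handed in: the three rounds stand in a closed row (50 mm spacing in the last scene picture). The chock pressed the fence onto its stop at about 14.5 N, and the gripper let go and backed clear. Mug and glue bottle did not move; while lowering the chock over the board its toe seems to have nudged the loose round about 6 mm forward before the chock was set against it.

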